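Load the specimen lift stage and raise it two true turns

ROBOT

A 6-joint arm with a two-finger parallel gripper is mounted at the origin on the work surface. World frame = base frame: x ahead of the robot, y to its left, z up, the work surface at z = 0. Lengths are in mm, angles in rad, forces in N, time in s.
With the tool pointing down it reaches from about 350 to 875 mm from the base axis. Payload 4.2 kg.
Tool frame: the origin (TCP) lies at the very end of the fingers, on their centre line; the grasp point (between the pads) lies arm.grip_point_offset behind it (arm.grip_point_offset is the distance from the TCP to the grasp point, in mm); z points along the fingers, y is the line along which they close (so a half turn about z gives the same grasp; the last joint's range is limited). The gripper opens to 85 mm and grips with 20 to 120 N. Pads are 22 mm wide; open, the fingers measure 114 mm over their backs; the gripper's body (76 mm by 85 mm) begins 54 mm behind the grasp point. The pads swing forward as they close: fully open they stand 13 mm farther back than shut.
Start: joints at [-1.078, 0.385, 0.008, 0, -1.194, -0.259], TCP at [144.815, -607.97, 231.312] pointing down, gripper open.
Joint ranges: [-3.14, 3.14], [-1.21, 2.06], [-1.07, 1.41], [-3.16, 2.05], [-2.99, -0.16], [-3.1, 3.1]. Speed limits (rad/s): [2.79, 2.79, 3.14, 3.14, 3.14, 3.14].

INTERFACE

Orientations are given as a unit quaternion [x, y, z, w].
In Python, from bench import arm, cams, ticket gives the robot as it stands.
- The arm moves only by the tool servo_tool, never from a script. Its argument "commands" is a list that holds one entry, the list of rows, each a list of 7 numbers: the closure in counts, from 0 (fully open) to 255 (shut), then the shift along the tool's x, y, z in m, then the turn, a rotation vector about the tool's x, y, z in degrees. In form: [[[grip, x, y, z, ax, ay, az], ...]]. A call has 1 to 10 rows; each row shifts and turns the commanded pose from where the row before left it, along the tool's axes as they then stand; what a row does not reach is not made up. A row lasts 1/12 s, in which the tool goes at most 41.7 mm and 7.16 degrees, less where a joint would pass 70% of its speed; a pose out of reach is approached as far as the arm can. A call with a gripper value outside its range is refused whole. The fingers move at their own pace and stop on an object; the grip force is fixed at half the most. Time passes only in rows, so rows that do not move let the fingers close. It gives the time, the measured TCP pose, the force, the opening and the grip force at its end, in the units of the state.
- arm.read_state(): the state, without advancing time (a new reading comes with each control period).
- cams.get_image(name): name is "scene" or "top" or "wrist"; returns a dict with "frame" (480x640x3 uint8, blue, green, red), "K" (3x3 intrinsics, pixels), "T" (4x4, takes a point from camera to world coordinates). Camera axes: x right, y up, looking along -z (the intrinsics and any distortion apply to the point x, -y, -z); pixel columns grow to the right and rows downward; lengths in mm; the calibration is good to about 2 mm. A picture is of the moment at which its call begins. There is no depth.
- ticket.job_done(): hands the job in; it is judged then, once.
The state is a dict: "clock": time; "joints": joint angles; "joint_vel": joint speeds; "joint_efforts": joint torques, N m; "position": TCP position; "ee_rot": TCP orientation; "contact_force": force on the tool from outside, world axes, zero at the start; "wrist_torque": the same for the moment, N m; "gripper_width": finger opening in mm; "grasp_force": force on a finger pad.
Only numpy, scipy, OpenCV 4.12 (cv2) and the standard library are available. Lean on these libraries where they do the work, as an engineer would, in place of code of your own. Each camera call takes 0.05 s, during which the arm holds its last target. There are 200 camera calls.

TASK

Lay every specimen carrier lengthwise in its own bay of the sloping deck, finding the heavy end of each by lifting it and setting that heavy end on the low side, towards the steel lip. When all are loaded, swing the orange clamp lever over to release the deck, then turn the handwheel clockwise (seen from above): first take up its backlash until the deck just starts to rise, and from there raise the deck by exactly two full turns. Last, swing the clamp lever back to lock the deck, with all carriers still in their bays and everything else on the bench left alone.

Things in the scene. Friction and masses are not known exactly. Their poses are not given: they have to be found in the camera images.
- carrier_1: Specimen carrier: square bar 110 x 28 x 28 mm, white, grey middle, blue end caps, 0.3 kg; may be absent. Origin at its centre, x lengthwise. A slug hides in one end (+x or -x, differs by carrier, unseen): balance point 29 mm off the middle. Pinched at the middle and lifted, that end pulls down 0.07 to 0.1 N m; it droops if held with 5 N, stays near level with 30 N or more.
- carrier_2: Specimen carrier: square bar 110 x 28 x 28 mm, white, grey middle, blue end caps, 0.3 kg; may be absent. Origin at its centre, x lengthwise. A slug hides in one end (+x or -x, differs by carrier, unseen): balance point 29 mm off the middle. Pinched at the middle and lifted, that end pulls down 0.07 to 0.1 N m; it droops if held with 5 N, stays near level with 30 N or more.
- carrier_3: Specimen carrier: square bar 110 x 28 x 28 mm, white, grey middle, blue end caps, 0.3 kg; may be absent. Origin at its centre, x lengthwise. A slug hides in one end (+x or -x, differs by carrier, unseen): balance point 29 mm off the middle. Pinched at the middle and lifted, that end pulls down 0.07 to 0.1 N m; it droops if held with 5 N, stays near level with 30 N or more.
- carrier_4: Specimen carrier: square bar 110 x 28 x 28 mm, white, grey middle, blue end caps, 0.3 kg; may be absent. Origin at its centre, x lengthwise. A slug hides in one end (+x or -x, differs by carrier, unseen): balance point 29 mm off the middle. Pinched at the middle and lifted, that end pulls down 0.07 to 0.1 N m; it droops if held with 5 N, stays near level with 30 N or more.
- deck_top: Black sloping deck, 150 mm (x) by 230 mm (y). Origin: centre of its upper surface, 111 mm above the bench at first; z out of it, x up the slope (0.35 rad), y left. Steel lip 13 mm high at the low edge, inner face at x = -67 mm. Three bays: bright strips 126 x 40 mm along x, centred at x = 0, y = -75, 0, 75 mm, parted by steel ribs 4 mm thick, 15 mm high. Rises straight up.
- stand: White base plate 200 x 550 x 20 mm of the lift stage, fixed to the bench. Origin on the bench under the deck's centre; x up-slope, y left, z up. Deck over y = -115 to 115 mm, handwheel axis at x = 0, y = -225 mm, clamp lever at x = 0, y = 195 mm.
- deck_mark (a point): Tip of the red pointer carried by the deck's far right corner; it rises with the deck in front of a white scale post with black lines.
- wheel_hub (a point): On the upright axis of the black handwheel (rim radius 55 mm, bar 12 mm thick), at the top of its hub, about 112 mm above the bench.
- crank_grip (a point): Middle of the red upright grip on the wheel rim, a free-spinning cylinder 18 mm across, 42 mm tall, top 18 mm above this point (132 mm up), 55 mm from the axis. Carried round it turns the wheel with a few N. The wheel is loose: 0.25 to 0.65 turn clockwise before the deck moves; then the deck rises evenly with angle and stays put. Turning back loses 0.64 turn, then lowers it.
- clamp_tip (a point): Centre of the orange ball (26 mm diameter) at the end of the clamp lever, 80 mm from its pivot; the pivot is 42 mm above the bench and its axis is the stand's y, so the ball swings over the top along the stand's x, about 77 mm in all; the ball is 112 mm above the bench at either end.
- clamp (a joint): Clamp lever angle: 0 = locked (leaning to the stand's -x, towards the robot), 1.0 = released (leaning to +x). It stays where it is left and needs about 1 N at the ball.
- solvent_bottle: Bystander: bottle 60 mm in diameter, 140 mm tall, red cap. Origin under its centre.
- swab_jar: Bystander: jar 64 mm in diameter, 80 mm tall, blue lid. Origin under its centre.
- wafer_box: Bystander: clear flat box 100 x 100 x 35 mm. Origin under its centre.
- objective: Bystander: brass microscope objective 38 mm in diameter, 50 mm tall. Origin under its centre.
- lens_cap: Bystander: black cap 44 mm in diameter, 14 mm high. Origin under its centre.
- driver: Bystander: yellow-handled screwdriver 160 mm long, lying. Origin under its middle.
- parts_tray: Bystander: empty blue tray 160 x 110 x 30 mm. Origin under its centre.
There are look-alikes about, which are no part of the job. Leave any black or purple look-alike of the carrier_3 alone.

How it is judged (in metres and radians):
On the way, in this order (a step that is already met when the one before it is completed fails the run):
1. every carrier lies released in a bay of the deck, heavy end on the low side ((y of carrier_1 in the frame of deck_top between -0.087 and -0.063 m or y of carrier_1 in the frame of deck_top between -0.012 and 0.012 m or y of carrier_1 in the frame of deck_top between 0.063 and 0.087 m) and x of carrier_1 in the frame of deck_top between -0.018 and 0.018 m and z of carrier_1 in the frame of deck_top between 0.009 and 0.019 m and angle between the x axis of each of carrier_1, carrier_2, carrier_3, carrier_4 and the x axis of deck_top, either way round below 0.2 rad and angle between each of carrier_1, carrier_4's own x axis and vertical above 1.75 rad and contact force between each of carrier_1, carrier_2, carrier_3, carrier_4 and the fingers below 0.1 N and linear speed of each of carrier_1, carrier_2, carrier_3, carrier_4 below 0.03 m/s and (y of carrier_2 in the frame of deck_top between -0.087 and -0.063 m or y of carrier_2 in the frame of deck_top between -0.012 and 0.012 m or y of carrier_2 in the frame of deck_top between 0.063 and 0.087 m) and x of carrier_2 in the frame of deck_top between -0.018 and 0.018 m and z of carrier_2 in the frame of deck_top between 0.009 and 0.019 m and angle between each of carrier_2, carrier_3's own x axis and vertical below 1.39 rad and (y of carrier_3 in the frame of deck_top between -0.087 and -0.063 m or y of carrier_3 in the frame of deck_top between -0.012 and 0.012 m or y of carrier_3 in the frame of deck_top between 0.063 and 0.087 m) and x of carrier_3 in the frame of deck_top between -0.018 and 0.018 m and z of carrier_3 in the frame of deck_top between 0.009 and 0.019 m and (y of carrier_4 in the frame of deck_top between -0.087 and -0.063 m or y of carrier_4 in the frame of deck_top between -0.012 and 0.012 m or y of carrier_4 in the frame of deck_top between 0.063 and 0.087 m) and x of carrier_4 in the frame of deck_top between -0.018 and 0.018 m and z of carrier_4 in the frame of deck_top between 0.009 and 0.019 m), for 0.2 s.
2. the clamp lever is swung over to released (value of joint clamp above 0.8 rad), for 0.2 s.
3. the deck is raised by two turns of the screw (distance of deck_mark from where it was at the start of the episode between 0.0278 and 0.0323 m and value of joint clamp above 0.8 rad), for 0.5 s.
4. the clamp lever is swung back to locked (value of joint clamp below 0.2 rad), for 0.2 s.
At the end, for the whole second after the job is handed in: Carriers at rest, released, each in a bay (within 12 mm sideways, 18 mm along, 0.2 rad, flat), heavy end low; deck 30 mm above its start = two true turns at 15 mm a turn, within 2.25 mm (0.15 turn); clamp lever locked (below 0.2 rad) (all of step 1 and distance of deck_mark from where it was at the start of the episode between 0.0278 and 0.0323 m and value of joint clamp below 0.2 rad); the robot touches nothing.
It fails at once if something else on the bench (bottle, jar, box, objective, cap, screwdriver or tray) is moved by more than 30 mm (distance of any of solvent_bottle, swab_jar, wafer_box, objective, lens_cap, driver, parts_tray from where it was at the start of the episode above 0.03 m).
Of carrier_1, carrier_2, carrier_3, carrier_4 only 2 to 3 are there at a start; the rules pass over those that are not, and their reading is None.
At some moment in a run one of carrier_1, carrier_2, carrier_3, carrier_4 may be knocked a few centimetres aside while the robot is not near it.
Once in a run the grip may slacken for a moment while it holds something.
It also fails if it takes over 210 s, if anything falls off the work surface, if the arm or the gripper's body presses on something with over 40 N, if the wrist force passes 120 N, or if a joint passes its speed limit or range.

## Working session

There is one attempt and no reset: what is moved stays moved. The work goes in short steps, Python scripts to look and compute and a tool call to move; the robot and the scene stay as the last step left them, time stands still between calls to the robot, and variables do not carry over. Pictures are saved under pics/ and viewed, at most 14 in all, crops included, and the job is handed in when it is done.

Besides the shell and the picture viewer there is one more tool, called as a command line: name --argument value ..., lists and objects as JSON in quotes. servo_tool: Moves the arm, as the interface text tells. Its arguments: {"type":"object","properties":{"commands":{"type":"array","items":{"type":"array","items":{"type":"array","items":{"type":"number"}}}}},"required":["commands"]}

```bash
mkdir -p pics; ls
python3 - <<'E'
from bench import arm,cams
import cv2,numpy as np
print(arm.read_state(), arm.grip_point_offset)
for n in("scene","top"):
    r=cams.get_image(n);cv2.imwrite(f"pics/{n}0.png",r["frame"]);print(n,r["K"],np.round(r["T"],3).tolist(),r.keys())
E
```

```text
pics
{'clock': 0.0, 'joints': array([-1.07837701e+00,  3.85572501e-01,  6.61015217e-03, -5.32135379e-04,
       -1.19400375e+00, -2.58609025e-01]), 'joint_vel': array([ 0.00027795, -0.00149696, -0.00055417, -0.00184829,  0.00043578,
       -0.00050879]), 'joint_efforts': array([ 1.40220487e-03, -3.92287695e+01,  1.88402510e+01,  4.18599889e+00,
       -4.50517211e-03,  8.22660212e-06]), 'position': array([ 144.69576245, -607.40734138,  230.20091521]), 'ee_rot': array([-1.16541470e-01,  9.93185203e-01,  1.09998715e-03, -1.67818458e-04]), 'contact_force': array([-0.32659833,  0.31879273,  0.2630974 ]), 'wrist_torque': array([-0.00987198, -0.03523347, -0.0018834 ]), 'grasp_force': 0.0, 'gripper_width': 85.34824639201442} 18.700000000000003
scene [[582.07320642   0.         312.53720186]
 [  0.         582.07320642 240.18918016]
 [  0.           0.           1.        ]] [[-0.766, -0.426, 0.48, 1290.846], [0.642, -0.517, 0.566, 910.158], [0.007, 0.743, 0.67, 1173.937], [0.0, 0.0, 0.0, 1.0]] dict_keys(['frame', 'K', 'T'])
top [[603.71860762   0.         327.25972511]
 [  0.         603.71860762 240.60801875]
 [  0.           0.           1.        ]] [[0.008, 0.988, -0.155, 271.13], [-1.0, 0.008, 0.003, -0.207], [0.004, 0.155, 0.988, 1698.044], [0.0, 0.0, 0.0, 1.0]] dict_keys(['frame', 'K', 'T'])
```

View pics/scene0.png

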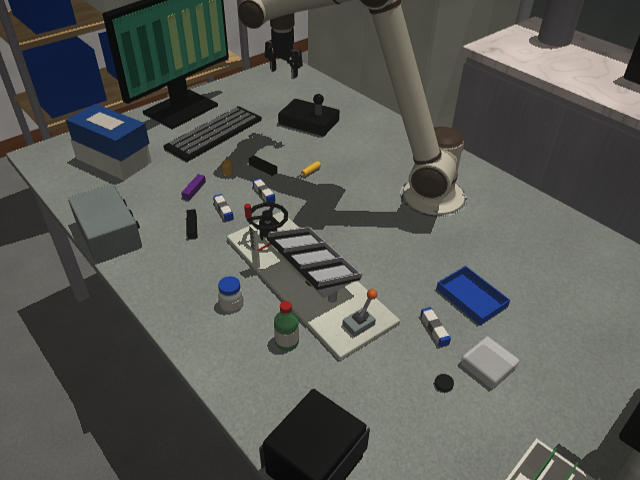

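View pics/top0.png

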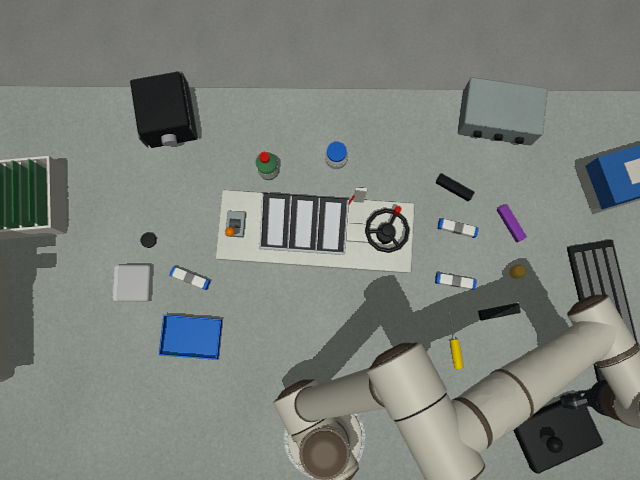

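The scene shows three carriers: in the top view at (190,278), (458,228) and (456,281). The stand plate spans (217..414, 190..271), with the ball at (229,231) in the locked position and the grip at (397,210). Black and purple look-alikes lie nearby.

```bash
cat > h.py <<'E'
from bench import arm,cams
import cv2,numpy as np
from scipy.spatial.transform import Rotation as R
def ray(im,p):
    K,T=im["K"],im["T"]; d=np.array([(p[0]-K[0,2])/K[0,0],-(p[1]-K[1,2])/K[1,1],-1.])
    return T[:3,3],T[:3,:3]@d
def onz(im,p,z):
    o,d=ray(im,p); return o+d*(z-o[2])/d[2]
def proj(im,P):
    q=np.linalg.inv(im["T"])@np.r_[P,1]; K=im["K"]
    return np.array([K[0,0]*q[0]/-q[2]+K[0,2],-K[1,1]*q[1]/-q[2]+K[1,2]])
def tri(a,p,b,q):
    o1,d1=ray(a,p);o2,d2=ray(b,q)
    s=np.linalg.lstsq(np.c_[d1,-d2],o2-o1,rcond=None)[0]
    A,B=o1+s[0]*d1,o2+s[1]*d2; return (A+B)/2,np.linalg.norm(A-B)
def blobs(f,h,smin=120,vmin=60,amin=8,amax=1e5):
    hsv=cv2.cvtColor(f,cv2.COLOR_BGR2HSV)
    m=cv2.inRange(hsv,(h[0],smin,vmin),(h[1],255,255))
    n,l,s,c=cv2.connectedComponentsWithStats(m)
    return [(c[i].round(1).tolist(),int(s[i,4])) for i in range(1,n) if amin<=s[i,4]<=amax]
def st():
    s=arm.read_state(); r=R.from_quat(s["ee_rot"])
    print("t%.2f"%s["clock"],"pos",s["position"].round(1),"toolx",r.as_matrix()[:,0].round(3),"y",r.as_matrix()[:,1].round(3),"z",r.as_matrix()[:,2].round(3),
     "F",s["contact_force"].round(2),"M",s["wrist_torque"].round(3),"w%.1f g%.1f"%(s["gripper_width"],s["grasp_force"]),"j",s["joints"].round(2)); return s,r
E
python3 - <<'E'
from h import *
t=cams.get_image("top");s=cams.get_image("scene")
for n,im in(("top",t),("scene",s)):
    print(n,"blue",blobs(im["frame"],(105,128)));print(" orange/red",blobs(im["frame"],(0,14),150,80),blobs(im["frame"],(172,180),150,80))
hsv=cv2.cvtColor(t["frame"],cv2.COLOR_BGR2HSV)
m=cv2.inRange(hsv,(0,0,185),(180,50,255));m[:, :205]=0;m[:,425:]=0;m[:180]=0;m[285:]=0
pts=cv2.findNonZero(cv2.morphologyEx(m,cv2.MORPH_OPEN,np.ones((3,3))))
r=cv2.minAreaRect(pts);print(r)
b=[onz(t,p,20)[:2] for p in cv2.boxPoints(r)];print(np.round(b,1).tolist(),np.mean(b,0))
E
```

```text
top blue [([336.3, 151.3], 321), ([613.8, 177.4], 2140), ([440.1, 223.1], 40), ([475.4, 232.2], 30), ([171.9, 270.7], 22), ([437.2, 277.8], 43), ([205.8, 284.4], 47), ([473.9, 284.3], 31), ([190.1, 336.7], 2395)]
 orange/red [([263.9, 156.8], 90), ([351.3, 199.0], 15), ([397.0, 209.6], 44), ([231.2, 228.6], 10)] []
scene blue [([104.6, 35.6], 27), ([56.5, 50.8], 797), ([88.1, 75.6], 11), ([92.7, 111.5], 1965), ([53.3, 92.7], 10), ([256.1, 179.1], 9), ([217.2, 194.9], 9), ([270.7, 197.9], 57), ([228.3, 216.2], 66), ([472.5, 294.8], 2210), ([228.8, 285.3], 327), ([425.9, 308.9], 22), ([444.6, 340.9], 87)]
 orange/red [([247.3, 205.4], 20), ([262.8, 246.9], 13), ([371.6, 293.5], 75), ([285.1, 305.2], 82)] []
((315.3230895996094, 224.81536865234375), (194.02188110351562, 80.42963409423828), 3.9451863765716553)
[[482.5, 306.5], [713.7, 299.1], [679.4, -253.8], [449.5, -235.0]] [581.27028421  29.21215403]
```

Run:
```python
from h import *
t=cams.get_image("top");s=cams.get_image("scene")
c=[onz(t,p,20)[:2] for p in ((222,190),(414,203.5),(411,271.5),(217,258))]
print(np.round(c,1).tolist(),np.mean(c,0)); v=(c[0]-c[1])+(c[3]-c[2]);print("yaw y-axis",np.degrees(np.arctan2(-v[0],v[1])))
for n,a,b,z in(("ball",(230,231),(371.6,293.5),112),("grip",(397,209.6),(247.3,207),125),("ptr",(351.3,199),(262.8,246.9),125)):
    print(n,onz(t,a,z).round(1),[np.round(x,1) for x in tri(t,a,s,b)])
for a,b in(((440.1,223.1),(475.4,232.2)),((171.9,270.7),(205.8,284.4)),((437.2,277.8),(473.9,284.3))):
    A,B=onz(t,a,26),onz(t,b,26);d=A-B;print("car",((A+B)/2).round(1),"len",np.linalg.norm(d).round(1),"ang",np.degrees(np.arctan2(d[1],d[0])).round(1))
f=t["frame"][180:280,205:425];cv2.imwrite("pics/topz.png",cv2.resize(f,(792,360),interpolation=cv2.INTER_CUBIC))
```

```text
[[678.6, 296.0], [644.0, -250.8], [449.8, -239.6], [483.3, 303.1]] [563.92610634  27.15029506]
yaw y-axis -3.5732203600650525
ball [544.4 254.5 112. ] [array([543.6, 255.4, 112. ]), np.float64(2.3)]
grip [ 603.7 -189.7  125. ] [array([ 601.1, -188.3,  140.1]), np.float64(1.4)]
ptr [631.5 -68.  125. ] [array([638.5, -69.2,  93.6]), np.float64(0.5)]
car [ 574.3 -372.1   26. ] len 102.0 ang 75.7
car [427.3 378.2  26. ] len 102.6 ang 68.7
car [ 423.6 -362.2   26. ] len 103.0 ang 80.4
```

View pics/topz.png

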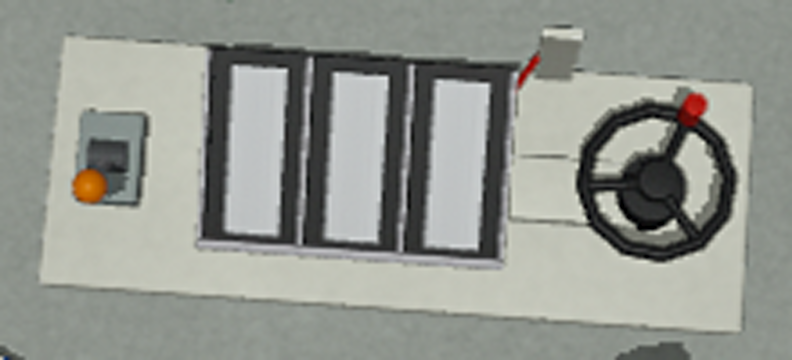

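Run:
```python
from h import *
t=cams.get_image("top");s=cams.get_image("scene")
for n,p,z in(("hub",(386.9,232.2),112),("b1",(275.8,221.7),111),("b2",(304.4,223.6),111),("b3",(333.1,225.6),111),("ball",(229.7,231.5),112),("grip",(397.5,209),132)): 
    print(n,onz(t,p,z).round(1))
y=np.array([.0623,.998]);x=np.array([.998,-.0623])
o=onz(t,(304.4,223.6),111)[:2]
for d in((0,-225),(-38.5,195),(0,75),(0,-75)): print(d,o+x*d[0]+y*d[1])
```

```text
hub [ 544.7 -163.7  112. ]
b1 [570.8 133.1 111. ]
b2 [566.3  56.6 111. ]
b3 [561.6 -20.1 111. ]
ball [543.1 255.3 112. ]
grip [ 603.9 -190.2  132. ]
(0, -225) [ 552.32207174 -167.92045619]
(-38.5, 195) [540.06507174 253.63809381]
(0, 75) [571.01207174 131.47954381]
(0, -75) [561.66707174 -18.22045619]
```

Deck centre is about (566, 57), hub about (547, -165), and the ball at (543, 255). These agree with the given layout. Next I go above carrier A.

```bash
cat >> h.py <<'E'
def plan(P,yang,tilt=0.):
    """turn (tool rotvec deg) then shift (mm, in the new tool axes) to TCP P, closing dir yang deg; tilt = deck slope tilt"""
    s,r=st(); a=np.radians(yang); y=np.array([np.cos(a),np.sin(a),0])
    z=np.array([0,0,-1.])
    if tilt: z=R.from_rotvec(np.radians(STAND-90+90)*np.array([0,0,1])).apply([np.sin(tilt),0,-np.cos(tilt)])
    x=np.cross(y,z); M=R.from_matrix(np.c_[x,y,z])
    w=(r.inv()*M).as_rotvec(degrees=True); d=M.inv().apply(np.array(P)-s["position"])
    print("turn",w.round(2),"n>=",np.ceil(np.linalg.norm(w)/7.1),"shift",d.round(1),"n>=",np.ceil(np.linalg.norm(d)/41))
STAND=-3.57
E
python3 - <<'E'
from h import *
plan((574-40,-372,180),165.7)
w=cams.get_image("wrist");T=np.linalg.inv(w["T"]);s=arm.read_state();r=R.from_quat(s["ee_rot"])
print("cam in tool",r.inv().apply(w["T"][:3,3]-s["position"]),(r.inv()*R.from_matrix(w["T"][:3,:3])).as_matrix().round(3),w["K"][0])
E
```

```text
t0.40 pos [ 144.8 -607.9  231.2] toolx [-0.973 -0.232  0.   ] y [-0.232  0.973  0.   ] z [-0.  0. -1.] F [0.3  1.02 0.05] M [-0.008 -0.005 -0.002] w85.2 g0.0 j [-1.08  0.38  0.01 -0.   -1.19 -0.26]
turn [ 1.00e-02  1.00e-02 -6.23e+01] n>= 9.0 shift [-324.7 -318.9   51.2] n>= 12.0
cam in tool [  80.59844095   -0.68691857 -142.3576096 ] [[-0.001  0.949  0.316]
 [ 1.     0.001  0.001]
 [ 0.     0.316 -0.949]] [422.6227621    0.         319.71766926]
```

servo_tool --commands '[[[0, 0, 0, 0, 0, 0, -6.92], [0, 0, 0, 0, 0, 0, -6.92], [0, 0, 0, 0, 0, 0, -6.92], [0, 0, 0, 0, 0, 0, -6.92], [0, 0, 0, 0, 0, 0, -6.92], [0, 0, 0, 0, 0, 0, -6.92], [0, 0, 0, 0, 0, 0, -6.92], [0, 0, 0, 0, 0, 0, -6.92], [0, 0, 0, 0, 0, 0, -6.94]]]'

```text
clock: 1.2
position: [144.8, -608.0, 231.3]
ee_rot: [-0.616, 0.788, -0.0, 0.0]
contact_force: [0.1, 1.0, -0.7]
gripper_width: 85.4
grasp_force: 0.0
```

servo_tool --commands '[[[0, -0.024, -0.0255, 0.0036, 0, 0, 0], [0, -0.024, -0.0255, 0.0036, 0, 0, 0], [0, -0.024, -0.0255, 0.0036, 0, 0, 0], [0, -0.024, -0.0255, 0.0036, 0, 0, 0], [0, -0.024, -0.0255, 0.0036, 0, 0, 0], [0, -0.024, -0.0255, 0.0036, 0, 0, 0], [0, -0.024, -0.0255, 0.0036, 0, 0, 0], [0, -0.024, -0.0255, 0.0036, 0, 0, 0], [0, -0.024, -0.0255, 0.0036, 0, 0, 0], [0, -0.024, -0.0255, 0.0036, 0, 0, 0]]]'

```text
clock: 2.03
position: [452.6, -437.4, 195.4]
ee_rot: [-0.614, 0.79, -0.0, 0.0]
contact_force: [-0.3, -0.3, -0.4]
gripper_width: 85.4
grasp_force: 0.0
```

servo_tool --commands '[[[0, -0.024, -0.0255, 0.0036, 0, 0, 0], [0, -0.024, -0.0255, 0.0036, 0, 0, 0], [0, -0.024, -0.0255, 0.0036, 0, 0, 0], [0, -0.0226, -0.0256, 0.0042, 0, 0, 0], [0, 0, 0, 0, 0, 0, 0], [0, 0, 0, 0, 0, 0, 0]]]'

```text
clock: 2.53
position: [574.7, -370.6, 179.2]
ee_rot: [-0.615, 0.789, 0.001, -0.0]
contact_force: [-0.7, 0.1, 0.9]
gripper_width: 85.4
grasp_force: 0.0
```

```bash
cat >> h.py <<'E'
def carriers(im,z=26):
    s=arm.read_state()
    B=[(p,a) for p,a in blobs(im["frame"],(105,128),amin=25)]
    W=[(onz(im,p,z),a,p) for p,a in B]; out=[]
    for i in range(len(W)):
        for j in range(i):
            d=W[i][0]-W[j][0];L=np.linalg.norm(d)
            if 85<L<125:
                an=np.degrees(np.arctan2(d[1],d[0]))%180
                out.append(((W[i][0]+W[j][0])/2,an)); print("car",out[-1][0].round(1),"L%.0f ang %.1f"%(L,an),W[i][2],W[i][1],W[j][2],W[j][1])
    return out
E
python3 - <<'E'
from h import *
st();w=cams.get_image("wrist");carriers(w);cv2.imwrite("pics/w1.png",w["frame"])
E
```

```text
t2.53 pos [ 574.7 -370.6  179.2] toolx [-0.244 -0.97  -0.   ] y [-0.97   0.244  0.001] z [-0.001  0.001 -1.   ] F [-0.65  0.07  0.92] M [ 0.008  0.086 -0.019] w85.4 g0.0 j [-0.34  0.52  0.1  -0.   -1.15  0.09]
car [ 431.  -365.2   26. ] L100 ang 80.8 [517.1, 245.0] 489 [526.2, 103.3] 815
car [ 578.1 -374.4   26. ] L101 ang 76.3 [316.1, 279.8] 308 [314.3, 143.6] 640
```

View pics/w1.png

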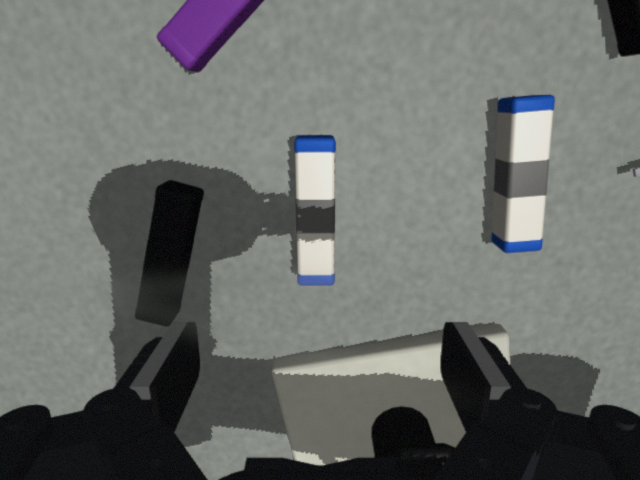

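The wrist view shows carrier A centred at (315,215), or world (577,-374), at 76°. That matches the top view, so I descend and grasp.

servo_tool --commands '[[[0, 0.002, -0.003, 0.03, 0, 0, 0], [0, 0, 0, 0.03, 0, 0, 0], [0, 0, 0, 0.03, 0, 0, 0], [0, 0, 0, 0.03, 0, 0, 0], [0, 0, 0, 0.025, 0, 0, 0], [0, 0, 0, 0.015, 0, 0, 0], [0, 0, 0, 0.01, 0, 0, 0], [0, 0, 0, 0.004, 0, 0, 0], [0, 0, 0, 0, 0, 0, 0], [0, 0, 0, 0, 0, 0, 0]]]'

```text
clock: 3.42
position: [576.4, -375.5, 7.7]
ee_rot: [-0.613, 0.79, -0.001, 0.0]
contact_force: [-0.3, 0.6, 1.3]
gripper_width: 85.5
grasp_force: 0.0
```

```bash
python3 -c "
from h import *
st()"
```

```text
t3.42 pos [ 576.4 -375.5    7.7] toolx [-0.247 -0.969  0.001] y [-0.969  0.247 -0.002] z [ 0.002 -0.001 -1.   ] F [-0.26  0.57  1.32] M [-0.008  0.029  0.   ] w85.5 g0.0 j [-0.34  0.69 -0.06  0.   -0.81  0.09]
```

servo_tool --commands '[[[255, 0, 0, 0, 0, 0, 0], [255, 0, 0, 0, 0, 0, 0], [255, 0, 0, 0, 0, 0, 0], [255, 0, 0, 0, 0, 0, 0], [255, 0, 0, 0, 0, 0, 0], [255, 0, 0, 0, 0, 0, 0], [255, 0, 0, 0, 0, 0, 0], [255, 0, 0, 0, 0, 0, 0], [255, 0, 0, 0, 0, 0, 0], [255, 0, 0, 0, 0, 0, 0]]]'

```text
clock: 4.25
position: [576.5, -374.8, 7.1]
ee_rot: [-0.614, 0.79, -0.001, 0.0]
contact_force: [0.5, 0.6, 4.6]
gripper_width: 26.8
grasp_force: 61.1
```

```bash
python3 -c "
from h import *
st()"
```

```text
t4.25 pos [ 576.5 -374.8    7.1] toolx [-0.247 -0.969  0.   ] y [-0.969  0.247 -0.001] z [ 0.001 -0.001 -1.   ] F [0.53 0.64 4.56] M [ 0.365 -0.071 -0.038] w26.8 g61.1 j [-0.34  0.7  -0.06  0.   -0.81  0.09]
```

servo_tool --commands '[[[255, 0, 0, -0.01, 0, 0, 0], [255, 0, 0, -0.02, 0, 0, 0], [255, 0, 0, -0.03, 0, 0, 0], [255, 0, 0, -0.04, 0, 0, 0], [255, 0, 0, -0.04, 0, 0, 0], [255, 0, 0, -0.04, 0, 0, 0], [255, 0, 0, -0.02, 0, 0, 0], [255, 0, 0, 0, 0, 0, 0], [255, 0, 0, 0, 0, 0, 0], [255, 0, 0, 0, 0, 0, 0]]]'

```text
clock: 5.08
position: [574.4, -373.7, 203.5]
ee_rot: [-0.613, 0.79, 0.003, -0.001]
contact_force: [-1.3, -1.0, -4.0]
gripper_width: 26.6
grasp_force: 60.4
```

```bash
python3 -c "
from h import *
for k in range(4):
  s=st()[0]; cams.get_image('wrist')
w=cams.get_image('wrist');cv2.imwrite('pics/w2.png',w['frame'])"
```

```text
t5.08 pos [ 574.4 -373.7  203.5] toolx [-0.248 -0.969 -0.002] y [-0.969  0.248  0.005] z [-0.004  0.003 -1.   ] F [-1.31 -0.98 -4.03] M [-0.133  0.012 -0.025] w26.6 g60.4 j [-0.34  0.51  0.14 -0.   -1.21  0.09]
t5.13 pos [ 574.3 -373.8  203. ] toolx [-0.248 -0.969 -0.002] y [-0.969  0.248  0.006] z [-0.005  0.003 -1.   ] F [ 0.74 -0.57 -3.08] M [-0.114  0.028 -0.021] w27.0 g60.4 j [-0.34  0.51  0.14 -0.   -1.21  0.09]
t5.18 pos [ 574.5 -374.   203. ] toolx [-0.247 -0.969 -0.001] y [-0.969  0.247  0.006] z [-0.005  0.003 -1.   ] F [-0.04 -0.77 -3.2 ] M [-0.129 -0.018  0.02 ] w26.9 g60.4 j [-0.34  0.51  0.14 -0.   -1.21  0.09]
t5.23 pos [ 574.8 -374.1  203.3] toolx [-0.247 -0.969 -0.001] y [-0.969  0.247  0.005] z [-0.005  0.002 -1.   ] F [-0.47  0.23 -3.36] M [-0.11   0.039 -0.015] w26.5 g60.4 j [-0.34  0.51  0.14 -0.   -1.21  0.09]
```

View pics/w2.png

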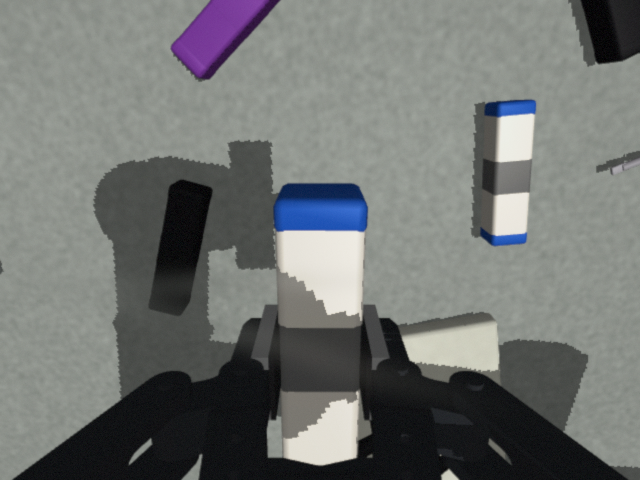

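Lifted level, and Mx of about -0.12 puts the heavy end on the world +y side (tool -x). So tool x must point up the slope, which means a closing angle of -93.6°.

```bash
cat >> h.py <<'E'
def deckP(xd,yd,h,up=0,c=(566.3,56.4,111.)):
    r=R.from_euler('z',STAND,degrees=True)*R.from_rotvec([0,-.35,0])
    return np.array(c)+r.apply([xd,0,h])+R.from_euler('z',STAND,degrees=True).apply([0,yd,0])+np.array([0,0,up])
E
python3 - <<'E'
from h import *
P=deckP(-6,-75,8,70);print(P.round(1));plan(P,-93.57,.35)
E
```

```text
[553.3 -17.9 186.5]
t5.33 pos [ 575.3 -374.4  204.3] toolx [-0.247 -0.969 -0.   ] y [-0.969  0.247  0.003] z [-0.003  0.001 -1.   ] F [ 0.39  0.06 -3.09] M [-0.082  0.004  0.012] w27.3 g60.4 j [-0.34  0.51  0.14 -0.   -1.21  0.09]
turn [ 17.73  14.78 -99.58] n>= 15.0 shift [ -47.7 -354.4    1.6] n>= 9.0
```

servo_tool --commands '[[[255, 0, 0, 0, 1.18, 0.985, -6.64], [255, 0, 0, 0, 1.18, 0.985, -6.64], [255, 0, 0, 0, 1.18, 0.985, -6.64], [255, 0, 0, 0, 1.18, 0.985, -6.64], [255, 0, 0, 0, 1.18, 0.985, -6.64], [255, 0, 0, 0, 1.18, 0.985, -6.64], [255, 0, 0, 0, 1.18, 0.985, -6.64], [255, 0, 0, 0, 1.18, 0.985, -6.64], [255, 0, 0, 0, 1.18, 0.985, -6.64], [255, 0, 0, 0, 1.18, 0.985, -6.64]]]'

```text
clock: 6.17
position: [575.5, -374.3, 205.4]
ee_rot: [0.94, -0.316, 0.126, 0.004]
contact_force: [-0.0, -0.6, -1.5]
gripper_width: 27.1
grasp_force: 60.2
```

servo_tool --commands '[[[255, 0, 0, 0, 1.18, 0.985, -6.64], [255, 0, 0, 0, 1.18, 0.985, -6.64], [255, 0, 0, 0, 1.18, 0.985, -6.64], [255, 0, 0, 0, 1.18, 0.985, -6.64], [255, 0, 0, 0, 1.18, 0.985, -6.64], [255, 0, 0, 0, 0, 0, 0], [255, 0, 0, 0, 0, 0, 0]]]'

```text
clock: 6.75
position: [575.5, -374.9, 205.8]
ee_rot: [0.984, -0.032, 0.175, 0.006]
contact_force: [-0.3, -0.1, -3.4]
gripper_width: 27.0
grasp_force: 60.3
```

servo_tool --commands '[[[255, -0.004, -0.0295, 0, 0, 0, 0], [255, -0.004, -0.0295, 0, 0, 0, 0], [255, -0.004, -0.0295, 0, 0, 0, 0], [255, -0.004, -0.0295, 0, 0, 0, 0], [255, -0.004, -0.0295, 0, 0, 0, 0], [255, -0.004, -0.0295, 0, 0, 0, 0], [255, -0.004, -0.0295, 0, 0, 0, 0], [255, -0.004, -0.0295, 0, 0, 0, 0], [255, -0.004, -0.0295, 0, 0, 0, 0], [255, -0.004, -0.0295, 0, 0, 0, 0]]]'

```text
clock: 7.58
position: [556.5, -76.1, 192.1]
ee_rot: [0.984, -0.031, 0.175, 0.006]
contact_force: [-0.5, 0.1, -2.0]
gripper_width: 26.5
grasp_force: 60.4
```

servo_tool --commands '[[[255, -0.004, -0.0295, 0, 0, 0, 0], [255, -0.004, -0.0295, 0, 0, 0, 0], [255, 0, 0, 0, 0, 0, 0], [255, 0, 0, 0, 0, 0, 0], [255, 0, 0, 0, 0, 0, 0], [255, 0, 0, 0, 0, 0, 0]]]'

```text
clock: 8.08
position: [553.0, -19.0, 189.2]
ee_rot: [0.984, -0.031, 0.175, 0.006]
contact_force: [-0.3, 0.7, -3.0]
gripper_width: 26.8
grasp_force: 60.6
```

Run:
```python
from h import *
plan(deckP(-6,-75,8,20),-93.57,.35)
w=cams.get_image("wrist");cv2.imwrite("pics/w3.png",w["frame"])
```

```text
t8.08 pos [553.  -19.  189.2] toolx [ 0.936 -0.059  0.346] y [-0.064 -0.998  0.001] z [ 0.345 -0.023 -0.938] F [-0.28  0.69 -2.98] M [ 0.04   0.856 -0.02 ] w26.8 g60.6 j [ 0.32  0.15 -0.59  0.26 -0.53  0.98]
turn [ 0.09 -0.17 -0.06] n>= 1.0 shift [-17.9  -1.1  49.7] n>= 2.0
```

View pics/w3.png

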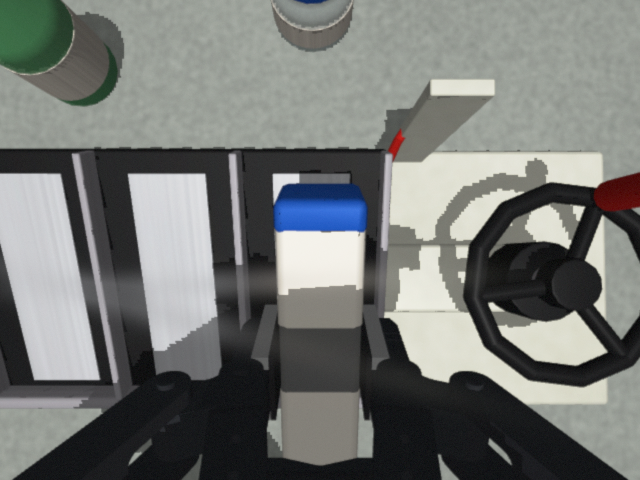

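Wrist view: carrier over the right bay, with the bay's ribs at columns ~240 and ~387. The strips' top edges are at row 173 and bottom edges at row ~384. I check the deck x and y from these.

```bash
cat >> h.py <<'E'
def ondeck(im,p,h=0,c=(566.3,56.4,111.)):
    r=R.from_euler('z',STAND,degrees=True)*R.from_rotvec([0,-.35,0])
    o,d=ray(im,p); o=r.inv().apply(o-np.array(c)); d=r.inv().apply(d); return o+d*(h-o[2])/d[2]
E
python3 - <<'E'
from h import *
w=cams.get_image("wrist")
for p in((62,173),(103,384),(129,173),(205,173),(210,240),(147,280)): print(p,ondeck(w,p).round(1))
for p in((240,250),(387,250)): print(p,ondeck(w,p,15).round(1))
hsv=cv2.cvtColor(w["frame"],cv2.COLOR_BGR2HSV)[...,2]
print(hsv[250,200:260:3],hsv[250,375:400:2])
E
```

```text
(62, 173) [65.8 56.1  0. ]
(103, 384) [-63.3  55.8   0. ]
(129, 173) [65.7 21.5  0. ]
(205, 173) [ 65.6 -17.8   0. ]
(210, 240) [ 29.1 -17.4   0. ]
(147, 280) [ 5.6 19.9  0. ]
(240, 250) [ 28.6 -36.3  15. ]
(387, 250) [  28.4 -111.5   15. ]
[217 223 219 218  47  44  48  45  46  49  46  62 185 189  75  63  25  45
  48  47] [ 35  67  71  93 153 160 116 127 126 126 125 125 127]
```

```bash
sed -i 's/(566.3,56.4,111.)/(567.6,57.7,111.)/' h.py
python3 - <<'E'
from h import *
plan(deckP(-6,-75,10),-93.57,.35)
E
```

```text
t8.18 pos [553.  -19.4 189.3] toolx [ 0.936 -0.06   0.346] y [-0.064 -0.998  0.001] z [ 0.345 -0.023 -0.938] F [-0.65  0.61 -0.54] M [ 0.039  0.886 -0.004] w26.6 g60.6 j [ 0.32  0.15 -0.59  0.26 -0.53  0.98]
turn [ 0.1  -0.17 -0.07] n>= 1.0 shift [-23.7  -2.9  66.9] n>= 2.0
```

servo_tool --commands '[[[255, -0.006, -0.0009, 0.017, 0, 0, 0], [255, -0.006, -0.001, 0.017, 0, 0, 0], [255, -0.006, -0.001, 0.017, 0, 0, 0], [255, -0.0035, 0, 0.01, 0, 0, 0], [255, -0.0022, 0, 0.006, 0, 0, 0], [255, 0, 0, 0, 0, 0, 0], [255, 0, 0, 0, 0, 0, 0], [255, 0, 0, 0, 0, 0, 0]]]'

```text
clock: 8.85
position: [554.7, -16.1, 118.9]
ee_rot: [0.984, -0.031, 0.176, 0.006]
contact_force: [0.1, 0.9, -2.1]
gripper_width: 26.8
grasp_force: 60.6
```

Run:
```python
from h import *
plan(deckP(-6,-75,7),-93.57,.35)
```

```text
t8.85 pos [554.7 -16.1 118.9] toolx [ 0.936 -0.059  0.347] y [-0.063 -0.998  0.001] z [ 0.346 -0.023 -0.938] F [ 0.11  0.92 -2.11] M [ 0.084  0.844 -0.035] w26.8 g60.6 j [ 0.3   0.24 -0.74  0.46 -0.29  0.79]
turn [ 0.06 -0.25 -0.01] n>= 1.0 shift [-1.   0.5  3.3] n>= 1.0
```

servo_tool --commands '[[[255, 0, 0, 0.0015, 0, 0, 0], [255, 0, 0, 0.0015, 0, 0, 0], [255, 0, 0, 0, 0, 0, 0], [255, 0, 0, 0, 0, 0, 0]]]'

```text
clock: 9.18
position: [555.6, -15.7, 116.0]
ee_rot: [0.984, -0.03, 0.176, 0.006]
contact_force: [0.1, 0.4, -0.9]
gripper_width: 26.8
grasp_force: 60.9
```

servo_tool --commands '[[[255, 0, 0, 0.001, 0, 0, 0], [255, 0, 0, 0, 0, 0, 0]]]'

```text
clock: 9.35
position: [555.8, -15.7, 115.8]
ee_rot: [0.984, -0.03, 0.177, 0.006]
contact_force: [-4.3, 1.1, 6.5]
gripper_width: 26.3
grasp_force: 61.8
```

Contact. Release with a small opening and retract along the tool axis.

servo_tool --commands '[[[146, 0, 0, 0, 0, 0, 0], [146, 0, 0, 0, 0, 0, 0], [146, 0, 0, 0, 0, 0, 0], [146, 0, 0, 0, 0, 0, 0], [146, 0, 0, 0, 0, 0, 0]]]'

```text
clock: 9.77
position: [555.5, -15.9, 114.3]
ee_rot: [0.984, -0.03, 0.175, 0.006]
contact_force: [-1.0, 0.6, -0.5]
gripper_width: 36.7
grasp_force: 0.0
```

servo_tool --commands '[[[146, 0, 0, -0.01, 0, 0, 0], [146, 0, 0, -0.02, 0, 0, 0], [146, 0, 0, -0.03, 0, 0, 0], [0, 0, 0, -0.03, 0, 0, 0], [0, 0, 0, -0.02, 0, 0, 0], [0, 0, 0, 0, 0, 0, 0]]]'

```text
clock: 10.27
position: [519.0, -12.5, 222.7]
ee_rot: [0.983, -0.03, 0.18, 0.005]
contact_force: [0.6, 0.2, 0.7]
gripper_width: 71.5
grasp_force: 0.0
```

Run:
```python
from h import *
st();w=cams.get_image("wrist");cv2.imwrite("pics/w4.png",w["frame"])
for p,a in blobs(w["frame"],(105,128),amin=100): print(p,a,ondeck(w,p,20).round(1))
t=cams.get_image("top");carriers(t)
```

```text
t10.27 pos [519.  -12.5 222.7] toolx [ 0.933 -0.057  0.354] y [-0.061 -0.998 -0.002] z [ 0.354 -0.02  -0.935] F [0.64 0.16 0.67] M [0.089 0.645 0.035] w71.5 g0.0 j [ 0.37  0.04 -0.61  0.26 -0.6   0.95]
[322.0, 166.3] 998 [ 44.5 -74.7  20. ]
[321.3, 328.6] 489 [-59.7 -74.4  20. ]
car [ 423.8 -362.    26. ] L103 ang 80.6 [473.8, 284.1] 30 [437.2, 277.8] 43
```

View pics/w4.png

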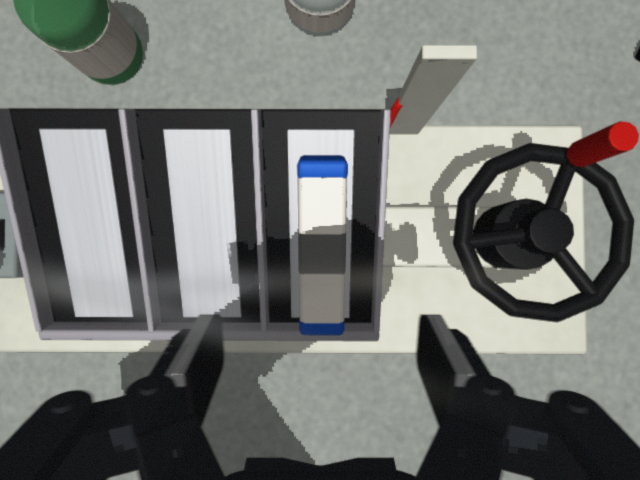

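Carrier A lies in the right bay (322,245), deck x ≈ -8, y ≈ -75. Now carrier B.

Run:
```python
from h import *
plan((424,-362,180),170.6)
```

```text
t10.37 pos [517.5 -13.2 218.3] toolx [ 0.936 -0.058  0.347] y [-0.062 -0.998  0.   ] z [ 0.347 -0.022 -0.938] F [ 0.12  1.29 -0.23] M [ 0.064  0.717 -0.007] w84.4 g0.0 j [ 0.37  0.05 -0.62  0.26 -0.6   0.95]
turn [-16.97 -15.35  94.75] n>= 14.0 shift [359.4  35.3  38.3] n>= 9.0
```

servo_tool --commands '[[[0, 0, 0, 0, -1.21, -1.1, 6.77], [0, 0, 0, 0, -1.21, -1.1, 6.77], [0, 0, 0, 0, -1.21, -1.1, 6.77], [0, 0, 0, 0, -1.21, -1.1, 6.77], [0, 0, 0, 0, -1.21, -1.1, 6.77], [0, 0, 0, 0, -1.21, -1.1, 6.77], [0, 0, 0, 0, -1.21, -1.1, 6.77], [0, 0, 0, 0, -1.21, -1.1, 6.77], [0, 0, 0, 0, -1.21, -1.1, 6.77], [0, 0, 0, 0, -1.21, -1.1, 6.77]]]'

```text
clock: 11.2
position: [516.9, -13.6, 215.5]
ee_rot: [0.804, -0.592, 0.054, 0.004]
contact_force: [-0.2, -1.0, -0.6]
gripper_width: 85.3
grasp_force: 0.0
```

servo_tool --commands '[[[0, 0, 0, 0, -1.21, -1.1, 6.77], [0, 0, 0, 0, -1.21, -1.1, 6.77], [0, 0, 0, 0, -1.21, -1.1, 6.77], [0, 0, 0, 0, -1.21, -1.1, 6.77], [0, 0, 0, 0, 0, 0, 0]]]'

```text
clock: 11.62
position: [517.8, -14.0, 215.6]
ee_rot: [-0.645, 0.764, 0.002, -0.002]
contact_force: [0.0, -0.4, 0.6]
gripper_width: 85.6
grasp_force: 0.0
```

servo_tool --commands '[[[0, 0.036, 0.0035, 0, 0, 0, 0], [0, 0.036, 0.0035, 0, 0, 0, 0], [0, 0.036, 0.0035, 0, 0, 0, 0], [0, 0.036, 0.0035, 0, 0, 0, 0], [0, 0.036, 0.0035, 0, 0, 0, 0], [0, 0.036, 0.0035, 0, 0, 0, 0], [0, 0.036, 0.0035, 0.01, 0, 0, 0], [0, 0.036, 0.0035, 0.01, 0, 0, 0], [0, 0.036, 0.0035, 0.01, 0, 0, 0], [0, 0.036, 0.0038, 0.009, 0, 0, 0]]]'

```text
clock: 12.45
position: [422.1, -364.1, 176.8]
ee_rot: [-0.648, 0.762, 0.002, -0.002]
contact_force: [1.4, -0.4, 0.2]
gripper_width: 85.0
grasp_force: 0.0
```

servo_tool --commands '[[[0, 0, 0, 0, 0, 0, 0], [0, 0, 0, 0, 0, 0, 0], [0, 0, 0, 0, 0, 0, 0], [0, 0, 0, 0, 0, 0, 0]]]'

```text
clock: 12.78
position: [423.8, -362.0, 178.6]
ee_rot: [-0.647, 0.762, 0.001, -0.001]
contact_force: [0.8, 0.3, 0.1]
gripper_width: 85.5
grasp_force: 0.0
```

Run:
```python
from h import *
w=cams.get_image("wrist");c=carriers(w);plan(tuple(c[0][0][:2])+(6,),c[0][1]+90)
```

```text
car [ 426.7 -364.1   26. ] L101 ang 80.8 [316.6, 282.0] 302 [315.9, 145.8] 641
t12.83 pos [ 424.  -361.9  178.9] toolx [-0.161 -0.987  0.001] y [-0.987  0.161  0.002] z [-0.002 -0.    -1.   ] F [0.59 0.08 0.39] M [0.027 0.015 0.022] w85.8 g0.0 j [-0.42  0.32 -0.24  0.   -1.02  0.25]
turn [ 0.11 -0.03 -0.08] n>= 1.0 shift [  1.8  -3.  172.9] n>= 5.0
```

servo_tool --commands '[[[0, 0.001, -0.003, 0.03, 0, 0, 0], [0, 0, 0, 0.03, 0, 0, 0], [0, 0, 0, 0.03, 0, 0, 0], [0, 0, 0, 0.03, 0, 0, 0], [0, 0, 0, 0.025, 0, 0, 0], [0, 0, 0, 0.015, 0, 0, 0], [0, 0, 0, 0.009, 0, 0, 0], [0, 0, 0, 0.003, 0, 0, 0], [0, 0, 0, 0, 0, 0, 0], [0, 0, 0, 0, 0, 0, 0]]]'

```text
clock: 13.67
position: [427.1, -364.3, 8.0]
ee_rot: [-0.647, 0.762, -0.0, -0.0]
contact_force: [0.3, -0.0, 0.7]
gripper_width: 85.6
grasp_force: 0.0
```

servo_tool --commands '[[[255, 0, 0, 0, 0, 0, 0], [255, 0, 0, 0, 0, 0, 0], [255, 0, 0, 0, 0, 0, 0], [255, 0, 0, 0, 0, 0, 0], [255, 0, 0, 0, 0, 0, 0], [255, 0, 0, 0, 0, 0, 0], [255, 0, 0, 0, 0, 0, 0], [255, 0, 0, 0, 0, 0, 0], [255, 0, 0, 0, 0, 0, 0], [255, 0, 0, 0, 0, 0, 0]]]'

```text
clock: 14.5
position: [426.3, -364.4, 7.4]
ee_rot: [-0.647, 0.763, 0.0, -0.001]
contact_force: [-0.7, 1.4, 5.4]
gripper_width: 26.4
grasp_force: 60.9
```

servo_tool --commands '[[[255, 0, 0, -0.01, 0, 0, 0], [255, 0, 0, -0.02, 0, 0, 0], [255, 0, 0, -0.03, 0, 0, 0], [255, 0, 0, -0.04, 0, 0, 0], [255, 0, 0, -0.04, 0, 0, 0], [255, 0, 0, -0.04, 0, 0, 0], [255, 0, 0, -0.02, 0, 0, 0], [255, 0, 0, 0, 0, 0, 0], [255, 0, 0, 0, 0, 0, 0], [255, 0, 0, 0, 0, 0, 0]]]'

```text
clock: 15.33
position: [424.9, -363.1, 204.5]
ee_rot: [-0.646, 0.763, 0.003, -0.001]
contact_force: [-0.1, -0.3, -3.3]
gripper_width: 26.6
grasp_force: 59.9
```

```bash
python3 -c "
from h import *
for k in range(4):
  s=st()[0]; w=cams.get_image('wrist')
print(blobs(w['frame'],(105,128),amin=100))
print('heavy +y'); plan(deckP(-6,0,8,70),-93.57,.35)
print('heavy -y'); plan(deckP(-6,0,8,70),86.43,.35)"
```

```text
t15.33 pos [ 424.9 -363.1  204.5] toolx [-0.165 -0.986 -0.002] y [-0.986  0.165  0.006] z [-0.006  0.003 -1.   ] F [-0.11 -0.34 -3.33] M [ 0.037 -0.023 -0.026] w26.6 g59.9 j [-0.42  0.3  -0.19 -0.   -1.09  0.25]
t15.38 pos [ 424.9 -363.2  204.1] toolx [-0.165 -0.986 -0.002] y [-0.986  0.165  0.007] z [-0.007  0.003 -1.   ] F [ 0.75  0.41 -3.38] M [ 0.105  0.    -0.034] w26.7 g59.9 j [-0.42  0.3  -0.19 -0.   -1.09  0.25]
t15.43 pos [ 425.  -363.4  204.1] toolx [-0.164 -0.986 -0.002] y [-0.986  0.164  0.007] z [-0.007  0.003 -1.   ] F [-0.26 -0.04 -3.77] M [ 0.046  0.035 -0.02 ] w26.8 g59.9 j [-0.42  0.3  -0.19 -0.   -1.09  0.25]
t15.48 pos [ 425.3 -363.6  204.3] toolx [-0.164 -0.986 -0.001] y [-0.986  0.164  0.007] z [-0.006  0.003 -1.   ] F [-0.22 -0.97 -4.09] M [0.069 0.015 0.015] w26.8 g59.9 j [-0.42  0.3  -0.19  0.   -1.09  0.25]
[([319.9, 206.4], 4050)]
heavy +y
t15.53 pos [ 425.6 -363.8  204.7] toolx [-0.164 -0.986 -0.001] y [-0.986  0.164  0.006] z [-0.006  0.002 -1.   ] F [ 0.38 -0.23 -3.96] M [ 0.12  -0.07  -0.052] w26.9 g59.9 j [-0.42  0.3  -0.19  0.   -1.09  0.25]
turn [ 16.97  15.46 -94.77] n>= 14.0 shift [  94.4 -429.5   53.9] n>= 11.0
heavy -y
t15.53 pos [ 425.6 -363.8  204.7] toolx [-0.164 -0.986 -0.001] y [-0.986  0.164  0.006] z [-0.006  0.002 -1.   ] F [ 0.38 -0.23 -3.96] M [ 0.12  -0.07  -0.052] w26.9 g59.9 j [-0.42  0.3  -0.19  0.   -1.09  0.25]
turn [ 15.03 -16.5   83.15] n>= 13.0 shift [-94.4 429.5  53.9] n>= 11.0
```

Mx averages about +0.075, so B's heavy end is on -y. I use the other turn.

servo_tool --commands '[[[255, 0, 0, 0, 1.156, -1.27, 6.4], [255, 0, 0, 0, 1.156, -1.27, 6.4], [255, 0, 0, 0, 1.156, -1.27, 6.4], [255, 0, 0, 0, 1.156, -1.27, 6.4], [255, 0, 0, 0, 1.156, -1.27, 6.4], [255, 0, 0, 0, 1.156, -1.27, 6.4], [255, 0, 0, 0, 1.156, -1.27, 6.4], [255, 0, 0, 0, 1.156, -1.27, 6.4], [255, 0, 0, 0, 1.156, -1.27, 6.4], [255, 0, 0, 0, 1.156, -1.27, 6.4]]]'

```text
clock: 16.37
position: [425.8, -364.2, 205.5]
ee_rot: [-0.136, 0.981, -0.004, 0.14]
contact_force: [-0.0, 0.8, -3.1]
gripper_width: 26.9
grasp_force: 59.8
```

servo_tool --commands '[[[255, 0, 0, 0, 1.156, -1.27, 6.4], [255, 0, 0, 0, 1.156, -1.27, 6.4], [255, 0, 0, 0, 1.156, -1.27, 6.4], [255, 0, 0, 0, 0, 0, 0]]]'

```text
clock: 16.7
position: [424.8, -363.2, 205.2]
ee_rot: [0.032, 0.984, -0.005, 0.174]
contact_force: [-0.6, 0.6, -2.9]
gripper_width: 26.8
grasp_force: 59.8
```

servo_tool --commands '[[[255, -0.008, 0.0355, 0.0045, 0, 0, 0], [255, -0.008, 0.0355, 0.0045, 0, 0, 0], [255, -0.008, 0.0355, 0.0045, 0, 0, 0], [255, -0.008, 0.0355, 0.0045, 0, 0, 0], [255, -0.008, 0.0355, 0.0045, 0, 0, 0], [255, -0.008, 0.0355, 0.0045, 0, 0, 0], [255, -0.008, 0.0355, 0.0045, 0, 0, 0], [255, -0.008, 0.0355, 0.0045, 0, 0, 0], [255, -0.008, 0.0355, 0.0045, 0, 0, 0], [255, -0.008, 0.0355, 0.0045, 0, 0, 0]]]'

```text
clock: 17.53
position: [539.2, -13.8, 191.3]
ee_rot: [0.029, 0.984, -0.007, 0.175]
contact_force: [1.2, -0.6, -2.8]
gripper_width: 26.8
grasp_force: 60.3
```

servo_tool --commands '[[[255, -0.008, 0.0355, 0.0045, 0, 0, 0], [255, -0.006, 0.0355, 0.0045, 0, 0, 0], [255, 0, 0, 0, 0, 0, 0], [255, 0, 0, 0, 0, 0, 0], [255, 0, 0, 0, 0, 0, 0], [255, 0, 0, 0, 0, 0, 0]]]'

```text
clock: 18.03
position: [559.4, 53.3, 187.6]
ee_rot: [0.031, 0.984, -0.007, 0.175]
contact_force: [-0.1, -0.5, -3.9]
gripper_width: 26.5
grasp_force: 60.6
```

```bash
python3 -c "
from h import *
plan(deckP(-6,0,10),86.43,.35)
w=cams.get_image('wrist');cv2.imwrite('pics/w5.png',w['frame']);print(blobs(w['frame'],(105,128),amin=100))
for p in ((250,150),): pass
v=cv2.cvtColor(w['frame'],cv2.COLOR_BGR2HSV)[...,2]
for row in (200,): print([(x,round(float(ondeck(w,(x,row),15)[1]),1)) for x in range(1,640) if abs(int(v[row,x])-int(v[row,x-1]))>60])
"
```

```text
t18.03 pos [559.4  53.3 187.6] toolx [-0.937  0.058 -0.345] y [ 0.063  0.998 -0.003] z [ 0.344 -0.024 -0.939] F [-0.09 -0.49 -3.88] M [ 0.083  0.915 -0.011] w26.5 g60.6 j [ 0.46  0.16 -0.6   0.35 -0.53 -2.38]
turn [-0.16  0.14  0.01] n>= 1.0 shift [24.8  4.9 64.6] n>= 2.0
[([166.8, 113.0], 1780), ([319.5, 205.4], 4080), ([183.7, 320.6], 624)]
[(33, -145.8), (34, -145.3), (411, 38.7), (415, 40.7), (416, 41.2), (439, 52.4), (516, 89.8), (568, 115.1)]
```

servo_tool --commands '[[[255, 0.0065, 0.002, 0.017, 0, 0, 0], [255, 0.0065, 0.002, 0.017, 0, 0, 0], [255, 0.006, 0.001, 0.016, 0, 0, 0], [255, 0.0035, 0, 0.009, 0, 0, 0], [255, 0.0023, 0, 0.0055, 0, 0, 0], [255, 0, 0, 0, 0, 0, 0], [255, 0, 0, 0, 0, 0, 0], [255, 0, 0, 0, 0, 0, 0]]]'

```text
clock: 18.75
position: [559.9, 58.8, 119.9]
ee_rot: [0.031, 0.984, -0.006, 0.177]
contact_force: [-0.7, -0.1, -2.7]
gripper_width: 26.8
grasp_force: 60.6
```

servo_tool --commands '[[[255, 0, 0, 0.0015, 0, 0, 0], [255, 0, 0, 0.001, 0, 0, 0], [255, 0, 0, 0, 0, 0, 0], [255, 0, 0, 0, 0, 0, 0]]]'

```text
clock: 19.08
position: [560.2, 59.1, 116.8]
ee_rot: [0.031, 0.984, -0.006, 0.176]
contact_force: [-0.3, -0.3, -3.7]
gripper_width: 26.9
grasp_force: 60.6
```

```bash
python3 -c "
from h import *
plan(deckP(-6,0,7),86.43,.35)
"
```

```text
t19.08 pos [560.2  59.1 116.8] toolx [-0.936  0.058 -0.347] y [ 0.063  0.998 -0.001] z [ 0.346 -0.023 -0.938] F [-0.29 -0.27 -3.69] M [0.055 0.963 0.023] w26.9 g60.6 j [ 0.43  0.26 -0.76  0.62 -0.29 -2.64]
turn [-0.08  0.24  0.  ] n>= 1.0 shift [ 1.  -0.9  1. ] n>= 1.0
```

servo_tool --commands '[[[255, 0, -0.0005, 0.001, 0, 0, 0], [255, 0, 0, 0.0005, 0, 0, 0], [255, 0, 0, 0, 0, 0, 0], [255, 0, 0, 0, 0, 0, 0]]]'

```text
clock: 19.42
position: [560.7, 58.9, 116.2]
ee_rot: [0.031, 0.984, -0.006, 0.177]
contact_force: [-5.3, 1.1, 4.0]
gripper_width: 27.0
grasp_force: 61.9
```

servo_tool --commands '[[[146, 0, 0, 0, 0, 0, 0], [146, 0, 0, 0, 0, 0, 0], [146, 0, 0, 0, 0, 0, 0], [146, 0, 0, 0, 0, 0, 0], [146, 0, 0, 0, 0, 0, 0]]]'

```text
clock: 19.83
position: [560.9, 58.6, 115.4]
ee_rot: [0.031, 0.984, -0.006, 0.176]
contact_force: [-0.6, 0.5, -0.6]
gripper_width: 36.3
grasp_force: 0.0
```

servo_tool --commands '[[[146, 0, 0, -0.01, 0, 0, 0], [146, 0, 0, -0.02, 0, 0, 0], [146, 0, 0, -0.03, 0, 0, 0], [0, 0, 0, -0.03, 0, 0, 0], [0, 0, 0, -0.02, 0, 0, 0], [0, 0, 0, 0, 0, 0, 0]]]'

```text
clock: 20.33
position: [524.1, 62.5, 223.7]
ee_rot: [0.03, 0.983, -0.004, 0.18]
contact_force: [-0.2, 0.1, -0.2]
gripper_width: 71.6
grasp_force: 0.0
```

Run:
```python
from h import *
w=cams.get_image("wrist")
for p,a in blobs(w["frame"],(105,128),amin=100): print(p,a,ondeck(w,p,20).round(1))
t=cams.get_image("top");c=carriers(t)
plan(c[0][0]*[1,1,0]+[0,0,180],c[0][1]+90)
```

```text
[185.5, 147.2] 1205 [-56.7 -73.6  20. ]
[316.8, 152.3] 1032 [-53.8   0.2  20. ]
[198.6, 311.1] 395 [ 46.8 -76.1  20. ]
[317.0, 316.4] 520 [50.9 -0.  20. ]
[248.1, 373.6] 1878 [ 94.6 -47.   20. ]
car [565.8 -17.6  26. ] L110 ang 177.1 [330.7, 248.8] 29 [332.9, 210.5] 43
t20.43 pos [522.7  61.3 219.2] toolx [-0.936  0.059 -0.348] y [ 0.063  0.998 -0.   ] z [ 0.347 -0.022 -0.937] F [-1.18 -0.71 -0.29] M [ 0.054  0.699 -0.032] w84.6 g0.0 j [ 0.52  0.07 -0.62  0.34 -0.61 -2.41]
turn [ 31.7    0.21 176.45] n>= 26.0 shift [47.  76.7 39.2] n>= 3.0
```

Run:
```python
from h import *
t=cams.get_image("top");s=cams.get_image("scene")
print([b for b in blobs(t["frame"],(105,128),amin=5) if b[0][0]<260],[b for b in blobs(s["frame"],(105,128),amin=5) if 380<b[0][0]<500])
plan((427,378,180),158.7);plan((427,378,180),-21.3)
```

```text
[([171.9, 270.7], 22), ([205.8, 284.4], 47), ([186.4, 338.2], 2055)] [([472.6, 294.7], 2236), ([425.9, 308.9], 22), ([444.4, 340.9], 90)]
t20.53 pos [522.   60.7 217.2] toolx [-0.937  0.058 -0.345] y [ 0.063  0.998 -0.002] z [ 0.344 -0.024 -0.939] F [0.14 0.07 0.31] M [0.07  0.701 0.019] w85.2 g0.0 j [ 0.52  0.07 -0.62  0.34 -0.61 -2.41]
turn [-12.84  17.32 -71.51] n>= 11.0 shift [-261.1  203.8   37.2] n>= 9.0
t20.53 pos [522.   60.7 217.2] toolx [-0.937  0.058 -0.345] y [ 0.063  0.998 -0.002] z [ 0.344 -0.024 -0.939] F [0.14 0.07 0.31] M [0.07  0.701 0.019] w85.2 g0.0 j [ 0.52  0.07 -0.62  0.34 -0.61 -2.41]
turn [ 18.83  13.97 106.44] n>= 16.0 shift [ 261.1 -203.8   37.2] n>= 9.0
```

servo_tool --commands '[[[0, 0, 0, 0, -1.17, 1.575, -6.5], [0, 0, 0, 0, -1.17, 1.575, -6.5], [0, 0, 0, 0, -1.17, 1.575, -6.5], [0, 0, 0, 0, -1.17, 1.575, -6.5], [0, 0, 0, 0, -1.17, 1.575, -6.5], [0, 0, 0, 0, -1.17, 1.575, -6.5], [0, 0, 0, 0, -1.17, 1.575, -6.5], [0, 0, 0, 0, -1.17, 1.575, -6.5], [0, 0, 0, 0, -1.17, 1.575, -6.5], [0, 0, 0, 0, -1.17, 1.575, -6.5]]]'

```text
clock: 21.37
position: [522.3, 60.3, 216.5]
ee_rot: [-0.515, 0.857, -0.0, 0.016]
contact_force: [-0.3, -0.7, 0.3]
gripper_width: 85.4
grasp_force: 0.0
```

servo_tool --commands '[[[0, 0, 0, 0, -1.17, 1.575, -6.5], [0, -0.026, 0.0204, 0.002, 0, 0, 0], [0, -0.026, 0.0204, 0.002, 0, 0, 0], [0, -0.026, 0.0204, 0.002, 0, 0, 0], [0, -0.026, 0.0204, 0.002, 0, 0, 0], [0, -0.026, 0.0204, 0.002, 0, 0, 0], [0, -0.026, 0.0204, 0.005, 0, 0, 0], [0, -0.026, 0.0204, 0.005, 0, 0, 0], [0, -0.026, 0.0204, 0.005, 0, 0, 0], [0, -0.026, 0.0204, 0.006, 0, 0, 0]]]'

```text
clock: 22.2
position: [438.0, 347.2, 185.7]
ee_rot: [-0.561, 0.828, -0.001, 0.0]
contact_force: [0.6, -0.0, 0.2]
gripper_width: 85.7
grasp_force: 0.0
```

servo_tool --commands '[[[0, -0.026, 0.0204, 0.006, 0, 0, 0], [0, 0, 0, 0, 0, 0, 0], [0, 0, 0, 0, 0, 0, 0], [0, 0, 0, 0, 0, 0, 0], [0, 0, 0, 0, 0, 0, 0]]]'

```text
clock: 22.62
position: [429.6, 377.0, 181.0]
ee_rot: [-0.561, 0.828, -0.0, 0.001]
contact_force: [-0.3, 0.4, 0.2]
gripper_width: 85.3
grasp_force: 0.0
```

Run:
```python
from h import *
w=cams.get_image("wrist");c=carriers(w);plan(tuple(c[0][0][:2])+(6,),c[0][1]+90)
```

```text
car [429.4 379.1  26. ] L102 ang 69.5 [324.5, 284.6] 244 [321.6, 149.4] 657
t22.67 pos [429.8 377.  181.4] toolx [-0.371 -0.928 -0.002] y [-0.928  0.371 -0.002] z [ 0.003  0.001 -1.   ] F [ 0.9   0.27 -0.02] M [-0.023  0.018  0.015] w85.6 g0.0 j [ 1.    0.33 -0.2   0.   -1.03 -1.39]
turn [-0.13  0.13 -1.3 ] n>= 1.0 shift [ -1.9   1.1 175.4] n>= 5.0
```

servo_tool --commands '[[[0, -0.0015, 0.001, 0.03, 0, 0, -1.2], [0, 0, 0, 0.03, 0, 0, 0], [0, 0, 0, 0.03, 0, 0, 0], [0, 0, 0, 0.03, 0, 0, 0], [0, 0, 0, 0.025, 0, 0, 0], [0, 0, 0, 0.015, 0, 0, 0], [0, 0, 0, 0.01, 0, 0, 0], [0, 0, 0, 0.004, 0, 0, 0], [0, 0, 0, 0, 0, 0, 0], [0, 0, 0, 0, 0, 0, 0]]]'

```text
clock: 23.5
position: [430.3, 380.6, 8.8]
ee_rot: [-0.57, 0.822, 0.0, 0.003]
contact_force: [0.2, 1.2, 1.1]
gripper_width: 85.5
grasp_force: 0.0
```

servo_tool --commands '[[[255, 0, 0, 0, 0, 0, 0], [255, 0, 0, 0, 0, 0, 0], [255, 0, 0, 0, 0, 0, 0], [255, 0, 0, 0, 0, 0, 0], [255, 0, 0, 0, 0, 0, 0], [255, 0, 0, 0, 0, 0, 0], [255, 0, 0, 0, 0, 0, 0], [255, 0, 0, 0, 0, 0, 0], [255, 0, 0, 0, 0, 0, 0], [255, 0, 0, 0, 0, 0, 0]]]'

```text
clock: 24.33
position: [429.8, 380.8, 8.5]
ee_rot: [-0.57, 0.822, 0.0, 0.003]
contact_force: [-2.0, 1.0, 6.0]
gripper_width: 26.4
grasp_force: 60.5
```

servo_tool --commands '[[[255, 0, 0, -0.01, 0, 0, 0], [255, 0, 0, -0.02, 0, 0, 0], [255, 0, 0, -0.03, 0, 0, 0], [255, 0, 0, -0.04, 0, 0, 0], [255, 0, 0, -0.04, 0, 0, 0], [255, 0, 0, -0.04, 0, 0, 0], [255, 0, 0, -0.02, 0, 0, 0], [255, 0, 0, 0, 0, 0, 0], [255, 0, 0, 0, 0, 0, 0], [255, 0, 0, 0, 0, 0, 0]]]'

```text
clock: 25.17
position: [427.7, 378.6, 205.7]
ee_rot: [-0.57, 0.822, -0.0, -0.0]
contact_force: [0.5, 0.2, -3.8]
gripper_width: 27.1
grasp_force: 59.5
```

```bash
python3 -c "
from h import *
for k in range(5):
  s=arm.read_state();print(s['wrist_torque'].round(3),s['contact_force'].round(2)); w=cams.get_image('wrist')
print(blobs(w['frame'],(105,128),amin=100))
print('heavy +y'); plan(deckP(-6,75,8,70),-93.57,.35)
print('heavy -y'); plan(deckP(-6,75,8,70),86.43,.35)"
```

```text
[ 0.08  -0.008  0.023] [ 0.55  0.18 -3.77]
[ 0.088  0.02  -0.025] [ 0.19 -0.59 -2.83]
[ 0.096 -0.041 -0.04 ] [-0.32 -0.43 -4.55]
[ 0.119 -0.01   0.02 ] [ 0.26  0.49 -2.73]
[ 0.126 -0.005  0.002] [ 0.32  0.38 -3.39]
[([518.4, 115.3], 35877), ([321.4, 199.9], 3982), ([317.7, 461.0], 195)]
heavy +y
t25.42 pos [428.5 379.3 206.1] toolx [-0.351 -0.937 -0.   ] y [-0.937  0.351 -0.002] z [ 0.002 -0.001 -1.   ] F [ 0.27 -0.27 -2.77] M [0.125 0.041 0.   ] w27.0 g59.5 j [ 1.01  0.31 -0.16  0.   -1.09 -1.37]
turn [  18.63   13.76 -105.72] n>= 16.0 shift [134.6 237.3  70.1] n>= 7.0
heavy -y
t25.42 pos [428.5 379.3 206.1] toolx [-0.351 -0.937 -0.   ] y [-0.937  0.351 -0.002] z [ 0.002 -0.001 -1.   ] F [ 0.27 -0.27 -2.77] M [0.125 0.041 0.   ] w27.0 g59.5 j [ 1.01  0.31 -0.16  0.   -1.09 -1.37]
turn [ 12.7  -17.19  72.27] n>= 11.0 shift [-134.6 -237.3   70.1] n>= 7.0
```

C's heavy end is also on -y.

servo_tool --commands '[[[255, 0, 0, 0, 1.155, -1.563, 6.57], [255, 0, 0, 0, 1.155, -1.563, 6.57], [255, 0, 0, 0, 1.155, -1.563, 6.57], [255, 0, 0, 0, 1.155, -1.563, 6.57], [255, 0, 0, 0, 1.155, -1.563, 6.57], [255, 0, 0, 0, 1.155, -1.563, 6.57], [255, 0, 0, 0, 1.155, -1.563, 6.57], [255, 0, 0, 0, 1.155, -1.563, 6.57], [255, 0, 0, 0, 1.155, -1.563, 6.57], [255, 0, 0, 0, 1.155, -1.563, 6.57]]]'

```text
clock: 26.25
position: [428.6, 379.3, 207.0]
ee_rot: [-0.025, 0.987, -0.004, 0.162]
contact_force: [1.2, 0.7, -2.6]
gripper_width: 26.7
grasp_force: 59.5
```

servo_tool --commands '[[[255, 0, 0, 0, 1.155, -1.563, 6.57], [255, -0.015, -0.0264, 0.0078, 0, 0, 0], [255, -0.015, -0.0264, 0.0078, 0, 0, 0], [255, -0.015, -0.0264, 0.0078, 0, 0, 0], [255, -0.015, -0.0264, 0.0078, 0, 0, 0], [255, -0.015, -0.0264, 0.0078, 0, 0, 0], [255, -0.015, -0.0264, 0.0078, 0, 0, 0], [255, -0.015, -0.0264, 0.0078, 0, 0, 0], [255, -0.015, -0.0264, 0.0078, 0, 0, 0], [255, -0.015, -0.0264, 0.0078, 0, 0, 0]]]'

```text
clock: 27.08
position: [568.1, 131.3, 188.1]
ee_rot: [0.029, 0.985, -0.005, 0.171]
contact_force: [1.2, 1.6, -1.8]
gripper_width: 26.3
grasp_force: 59.9
```

servo_tool --commands '[[[255, 0, 0, 0, 0, 0, 0], [255, 0, 0, 0, 0, 0, 0], [255, 0, 0, 0, 0, 0, 0], [255, 0, 0, 0, 0, 0, 0]]]'

```text
clock: 27.42
position: [567.7, 133.7, 188.7]
ee_rot: [0.028, 0.985, -0.004, 0.172]
contact_force: [0.1, -0.3, -2.5]
gripper_width: 26.7
grasp_force: 60.1
```

```bash
python3 -c "
from h import *
plan(deckP(-6,75,11),86.43,.35)
w=cams.get_image('wrist');cv2.imwrite('pics/w6.png',w['frame']);print(blobs(w['frame'],(105,128),amin=100))"
```

```text
t27.42 pos [567.7 133.7 188.7] toolx [-0.939  0.055 -0.338] y [0.058 0.998 0.002] z [ 0.338 -0.018 -0.941] F [ 0.08 -0.31 -2.46] M [0.099 0.84  0.03 ] w26.7 g60.1 j [ 0.6   0.21 -0.55  0.39 -0.57 -2.53]
turn [ 0.17 -0.28  0.23] n>= 1.0 shift [28.3 -0.9 63.6] n>= 2.0
[([18.6, 104.4], 856), ([153.4, 111.5], 1755), ([321.0, 199.5], 4032), ([29.3, 313.9], 897), ([169.7, 320.3], 693), ([145.4, 374.8], 728), ([318.8, 461.4], 230)]
```

View pics/w6.png

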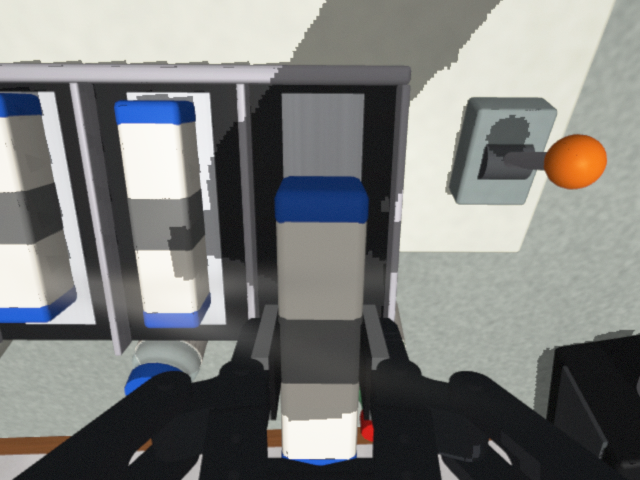

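servo_tool --commands '[[[255, 0.0075, -0.0005, 0.017, 0, 0, 0.2], [255, 0.0075, -0.0004, 0.017, 0, 0, 0], [255, 0.007, 0, 0.016, 0, 0, 0], [255, 0.004, 0, 0.009, 0, 0, 0], [255, 0.0023, 0, 0.0046, 0, 0, 0], [255, 0, 0, 0, 0, 0, 0], [255, 0, 0, 0, 0, 0, 0], [255, 0, 0, 0, 0, 0, 0]]]'

```text
clock: 28.13
position: [563.3, 133.8, 120.3]
ee_rot: [0.03, 0.985, -0.003, 0.173]
contact_force: [0.5, -0.2, -3.0]
gripper_width: 26.7
grasp_force: 60.2
```

servo_tool --commands '[[[255, 0, 0, 0.001, 0, 0, 0], [255, 0, 0, 0.001, 0, 0, 0], [255, 0, 0, 0, 0, 0, 0], [255, 0, 0, 0, 0, 0, 0]]]'

```text
clock: 28.47
position: [563.7, 132.7, 117.8]
ee_rot: [0.031, 0.985, -0.004, 0.172]
contact_force: [-0.8, -0.4, -3.1]
gripper_width: 26.7
grasp_force: 60.2
```

```bash
python3 -c "
from h import *
plan(deckP(-6,75,8),86.43,.35)
"
```

```text
t28.47 pos [563.7 132.7 117.8] toolx [-0.939  0.059 -0.339] y [0.062 0.998 0.003] z [ 0.338 -0.018 -0.941] F [-0.76 -0.42 -3.12] M [0.076 0.874 0.032] w26.7 g60.2 j [ 0.56  0.29 -0.71  0.62 -0.35 -2.76]
turn [ 0.19 -0.24 -0.05] n>= 1.0 shift [0.3 0.3 1.4] n>= 1.0
```

servo_tool --commands '[[[255, 0, 0, 0.001, 0, 0, 0], [255, 0, 0, 0.0007, 0, 0, 0], [255, 0, 0, 0, 0, 0, 0], [255, 0, 0, 0, 0, 0, 0]]]'

```text
clock: 28.8
position: [564.1, 132.8, 116.9]
ee_rot: [0.031, 0.985, -0.004, 0.172]
contact_force: [-6.6, 0.4, 3.2]
gripper_width: 26.8
grasp_force: 61.2
```

Touching. Release and retract.

servo_tool --commands '[[[146, 0, 0, 0, 0, 0, 0], [146, 0, 0, 0, 0, 0, 0], [146, 0, 0, 0, 0, 0, 0], [146, 0, 0, 0, 0, 0, 0], [146, 0, 0, 0, 0, 0, 0]]]'

```text
clock: 29.22
position: [564.4, 132.8, 116.2]
ee_rot: [0.031, 0.985, -0.004, 0.172]
contact_force: [-0.8, 0.2, 0.5]
gripper_width: 36.4
grasp_force: 0.0
```

servo_tool --commands '[[[146, 0, 0, -0.01, 0, 0, 0], [146, 0, 0, -0.02, 0, 0, 0], [146, 0, 0, -0.03, 0, 0, 0], [255, 0, 0, -0.03, 0, 0, 0], [255, 0, 0, -0.02, 0, 0, 0], [255, 0, 0, 0, 0, 0, 0], [255, 0, 0, 0, 0, 0, 0]]]'

```text
clock: 29.8
position: [527.2, 135.2, 220.9]
ee_rot: [0.031, 0.984, -0.003, 0.173]
contact_force: [0.5, -0.4, -0.8]
gripper_width: 0.2
grasp_force: 0.0
```

Run:
```python
from h import *
w=cams.get_image("wrist");cv2.imwrite("pics/w7.png",w["frame"])
for p,a in blobs(w["frame"],(105,128),amin=100): print(p,a,ondeck(w,p,20).round(1))
for p,a in blobs(w["frame"],(5,16),150,80,amin=100): print("ball",p,a,onz(w,p,112).round(1))
plan((509.5,257,180),86.43)
```

```text
[57.4, 154.3] 1428 [-56.9 -72.3  20. ]
[319.4, 154.3] 1023 [-56.5  74.6  20. ]
[189.1, 159.3] 1197 [-53.9   1.1  20. ]
[80.7, 320.3] 609 [ 47.6 -78.1  20. ]
[200.3, 323.9] 477 [50.6 -2.  20. ]
[172.7, 377.3] 1395 [ 90.9 -24.2  20. ]
ball [524.2, 195.6] 1549 [546.7 256.9 112. ]
ball [522.3, 419.9] 193 [810.  316.8 112. ]
ball [319.8, 431.3] 211 [817.7 117.1 112. ]
ball [46.5, 440.4] 1594 [ 815.7 -164.6  112. ]
t29.85 pos [526.7 134.6 219.4] toolx [-0.939  0.06  -0.339] y [0.062 0.998 0.004] z [ 0.338 -0.018 -0.941] F [0.71 0.04 0.39] M [ 0.041  0.724 -0.03 ] w-0.0 g0.0 j [ 0.66  0.11 -0.58  0.37 -0.65 -2.56]
turn [ 0.2  19.79 -0.02] n>= 3.0 shift [ 24.8 121.1  39.4] n>= 4.0
```

View pics/w7.png

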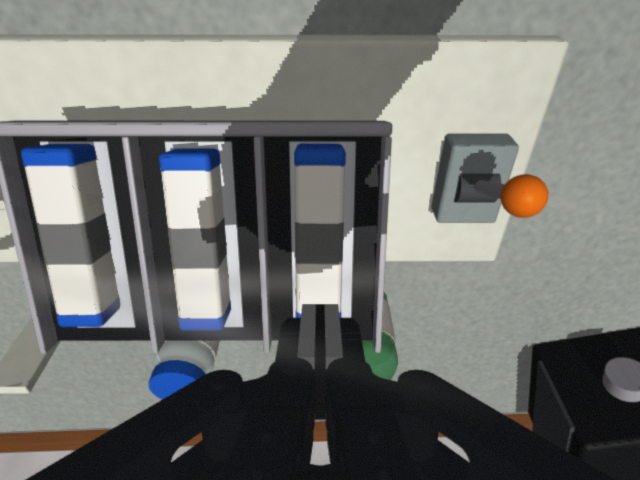

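All three carriers lie flat in their bays, and the ball at (524,196) maps to (547,257). Next the clamp: closed fingers go down behind the ball.

servo_tool --commands '[[[255, 0, 0, 0, 0, 6.6, 0], [255, 0, 0, 0, 0, 6.6, 0], [255, 0, 0, 0, 0, 6.6, 0], [255, 0.006, 0.03, 0, 0, 0, 0], [255, 0.006, 0.03, 0.01, 0, 0, 0], [255, 0.006, 0.03, 0.01, 0, 0, 0], [255, 0.006, 0.031, 0.01, 0, 0, 0], [255, 0, 0, 0, 0, 0, 0], [255, 0, 0, 0, 0, 0, 0]]]'

```text
clock: 30.6
position: [509.6, 257.4, 186.8]
ee_rot: [0.03, 1.0, -0.0, -0.002]
contact_force: [0.3, -0.4, -0.2]
gripper_width: 0.1
grasp_force: 0.0
```

Run:
```python
from h import *
plan((509.5,258,105),86.43)
```

```text
t30.60 pos [509.6 257.4 186.8] toolx [-0.998  0.06   0.004] y [ 0.06   0.998 -0.001] z [-0.004 -0.001 -1.   ] F [ 0.34 -0.39 -0.2 ] M [-0.101 -0.009 -0.03 ] w0.1 g0.0 j [ 0.75  0.33 -0.19 -0.   -1.05 -2.38]
turn [-0.05 -0.24  0.11] n>= 1.0 shift [ 0.1  0.6 81.8] n>= 2.0
```

servo_tool --commands '[[[255, 0, 0.0005, 0.03, 0, 0, 0], [255, 0, 0, 0.03, 0, 0, 0], [255, 0, 0, 0.015, 0, 0, 0], [255, 0, 0, 0.007, 0, 0, 0], [255, 0, 0, 0, 0, 0, 0], [255, 0, 0, 0, 0, 0, 0]]]'

```text
clock: 31.1
position: [511.2, 257.3, 108.2]
ee_rot: [0.031, 1.0, 0.001, 0.0]
contact_force: [0.6, -0.6, 0.6]
gripper_width: -0.0
grasp_force: 0.0
```

servo_tool --commands '[[[255, -0.008, 0, 0, 0, 0, 0], [255, -0.008, 0, 0, 0, 0, 0], [255, -0.008, 0, 0, 0, 0, 0], [255, -0.008, 0, 0, 0, 0, 0], [255, -0.008, 0, 0, 0, 0, 0], [255, -0.008, 0, 0, 0, 0, 0], [255, -0.008, 0, 0, 0, 0, 0], [255, -0.008, 0, 0, 0, 0, 0], [255, -0.008, 0, 0, 0, 0, 0], [255, 0, 0, 0, 0, 0, 0]]]'

```text
clock: 31.93
position: [584.0, 253.2, 107.4]
ee_rot: [0.031, 1.0, 0.002, 0.0]
contact_force: [0.2, 0.3, 0.1]
gripper_width: -0.4
grasp_force: 0.0
```

servo_tool --commands '[[[255, -0.004, 0, 0, 0, 0, 0], [255, -0.004, 0, 0, 0, 0, 0], [255, -0.002, 0, 0, 0, 0, 0], [255, 0, 0, 0, 0, 0, 0], [255, 0, 0, 0, 0, 0, 0]]]'

```text
clock: 32.35
position: [592.6, 252.8, 108.1]
ee_rot: [0.031, 1.0, 0.002, 0.0]
contact_force: [-0.5, 0.5, -0.1]
gripper_width: 0.0
grasp_force: 0.0
```

Run:
```python
from h import *
st()
for n in("wrist","top"):
  w=cams.get_image(n)
  for p,a in blobs(w["frame"],(5,16),150,80,amin=5): print(n,"ball",p,a,onz(w,p,112).round(1))
```

```text
t32.35 pos [592.6 252.8 108.1] toolx [-0.998  0.062 -0.001] y [0.062 0.998 0.004] z [ 0.001  0.004 -1.   ] F [-0.46  0.53 -0.1 ] M [-0.018  0.001  0.016] w0.0 g0.0 j [ 0.65  0.52 -0.1  -0.   -0.95 -2.28]
wrist ball [319.5, 421.0] 30 [634.7 249.5 112. ]
```

servo_tool --commands '[[[255, -0.002, 0, 0, 0, 0, 0], [255, -0.002, 0, 0, 0, 0, 0], [255, -0.001, 0, 0, 0, 0, 0], [255, 0, 0, 0, 0, 0, 0], [255, 0, 0, 0, 0, 0, 0]]]'

```text
clock: 32.87
position: [595.4, 252.4, 107.8]
ee_rot: [0.031, 1.0, 0.001, -0.002]
contact_force: [-6.5, 2.4, 3.6]
gripper_width: -0.1
grasp_force: 3.3
```

servo_tool --commands '[[[255, 0.01, 0, 0, 0, 0, 0], [255, 0.02, 0, 0, 0, 0, 0], [255, 0.02, 0, -0.02, 0, 0, 0], [255, 0, 0, -0.04, 0, 0, 0], [0, 0, 0, -0.04, 0, 0, 0], [0, 0, 0, 0, 0, 0, 0], [0, 0, 0, 0, 0, 0, 0]]]'

```text
clock: 33.45
position: [548.7, 256.3, 211.7]
ee_rot: [0.031, 1.0, 0.004, 0.003]
contact_force: [-0.8, -0.0, -0.8]
gripper_width: 35.8
grasp_force: 0.0
```

Run:
```python
from h import *
st()
for n in("wrist","top"):
  w=cams.get_image(n)
  for p,a in blobs(w["frame"],(3,16),140,80,amin=5): print(n,"ball",p,a,onz(w,p,112).round(1))
  for p,a in blobs(w["frame"],(0,4),150,80,amin=5)+blobs(w["frame"],(174,180),150,80,amin=5): print(n,"red",p,a,onz(w,p,125).round(1))
cv2.imwrite("pics/t2.png",cv2.resize(w["frame"][150:290,190:450],(780,420),interpolation=cv2.INTER_CUBIC))
```

```text
t33.45 pos [548.7 256.3 211.7] toolx [-0.998  0.061 -0.007] y [0.061 0.998 0.009] z [ 0.007  0.008 -1.   ] F [-0.82 -0.03 -0.81] M [-0.037  0.056 -0.018] w35.8 g0.0 j [ 0.7   0.36 -0.08 -0.   -1.12 -2.33]
wrist ball [318.1, 341.6] 1146 [619.3 251.  112. ]
top ball [232.4, 204.0] 60 [618.  250.5 112. ]
top red [264.1, 156.7] 81 [746.1 167.2 125. ]
top red [351.3, 199.0] 15 [631.5 -68.  125. ]
top red [397.0, 209.8] 46 [ 603.2 -189.7  125. ]
```

View pics/t2.png

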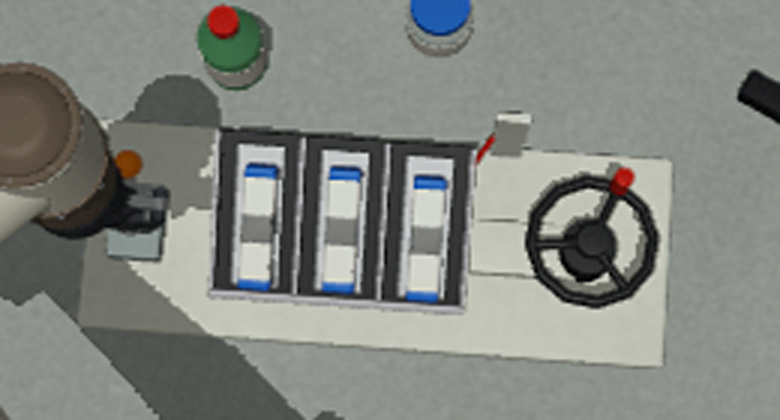

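The top view shows the three carriers in place and the ball now at (618,250), so the clamp is released. The grip is at about (603,-190). I move above it.

servo_tool --commands '[[[120, -0.0069, -0.0368, -0.001, 0, 0, 0], [120, -0.0069, -0.0368, 0, 0, 0, 0], [120, -0.0069, -0.0368, 0, 0, 0, 0], [120, -0.0069, -0.0368, 0, 0, 0, 0], [120, -0.0069, -0.0368, 0, 0, 0, 0], [120, -0.0069, -0.0368, 0, 0, 0, 0], [120, -0.0069, -0.0368, 0, 0, 0, 0], [120, -0.0069, -0.0368, 0, 0, 0, 0], [120, -0.0069, -0.0368, 0, 0, 0, 0], [120, -0.0069, -0.0368, 0, 0, 0, 0]]]'

```text
clock: 34.38
position: [592.7, -118.3, 205.7]
ee_rot: [0.031, 1.0, 0.001, -0.002]
contact_force: [-0.5, 0.6, -0.0]
gripper_width: 45.5
grasp_force: 0.0
```

servo_tool --commands '[[[120, -0.0069, -0.0368, 0, 0, 0, 0], [120, -0.0069, -0.0368, 0, 0, 0, 0], [120, 0, 0, 0, 0, 0, 0], [120, 0, 0, 0, 0, 0, 0], [120, 0, 0, 0, 0, 0, 0], [120, 0, 0, 0, 0, 0, 0]]]'

```text
clock: 34.88
position: [602.4, -189.8, 206.6]
ee_rot: [0.03, 1.0, 0.002, -0.001]
contact_force: [-0.1, 0.7, 0.1]
gripper_width: 45.2
grasp_force: 0.0
```

Run:
```python
from h import *
st();w=cams.get_image("wrist");cv2.imwrite("pics/w8.png",w["frame"])
for p,a in blobs(w["frame"],(0,6),150,60,amin=50)+blobs(w["frame"],(174,180),150,60,amin=50): print("red",p,a,onz(w,p,125).round(1))
```

```text
t34.88 pos [ 602.4 -189.8  206.6] toolx [-0.998  0.061  0.002] y [0.061 0.998 0.003] z [-0.002  0.004 -1.   ] F [-0.13  0.7   0.11] M [-0.009 -0.038  0.026] w45.2 g0.0 j [-0.05  0.41 -0.01 -0.   -1.15 -1.58]
red [321.2, 258.4] 1451 [ 606.9 -189.5  125. ]
red [519.8, 271.3] 555 [621.9 -76.4 125. ]
```

View pics/w8.png

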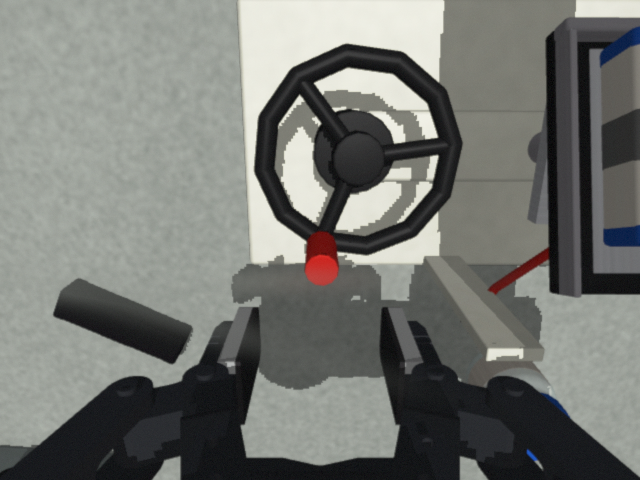

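Run:
```python
from h import *
w=cams.get_image("wrist");t=cams.get_image("top")
print("grip",onz(w,(322,270),132).round(1),"hub",onz(w,(358,158),112).round(1))
print("post tri",[np.round(x,1) for x in tri(w,(506,353),t,(360.5,189.5))])
g=onz(w,(322,270),132)[:2]
for h in(onz(w,(358,158),112)[:2],np.array([553.6,-166.9])): d=g-h;print(np.linalg.norm(d),np.degrees(np.arctan2(d[1],d[0])))
```

```text
grip [ 611.5 -189.2  132. ] hub [ 553.9 -165.5  112. ]
post tri [array([652.5, -92.7, 155.8]), np.float64(5.9)]
62.247865596368854 -22.326049784503592
62.028275021472474 -21.021828440087404
```

servo_tool --commands '[[[120, -0.0016, 0.0013, 0.03, 0, 0, 0], [120, 0, 0, 0.03, 0, 0, 0], [120, 0, 0, 0.02, 0, 0, 0], [120, 0, 0, 0.012, 0, 0, 0], [120, 0, 0, 0.006, 0, 0, 0], [120, 0, 0, 0, 0, 0, 0], [120, 0, 0, 0, 0, 0, 0], [120, 0, 0, 0, 0, 0, 0]]]'

```text
clock: 35.7
position: [605.4, -189.1, 111.0]
ee_rot: [0.031, 1.0, 0.001, 0.001]
contact_force: [-0.5, -0.4, 1.1]
gripper_width: 45.1
grasp_force: 0.0
```

servo_tool --commands '[[[255, 0, 0, 0, 0, 0, 0], [255, 0, 0, 0, 0, 0, 0], [255, 0, 0, 0, 0, 0, 0], [255, 0, 0, 0, 0, 0, 0], [255, 0, 0, 0, 0, 0, 0], [255, 0, 0, 0, 0, 0, 0], [255, 0, 0, 0, 0, 0, 0]]]'

```text
clock: 36.28
position: [605.0, -189.3, 110.4]
ee_rot: [0.031, 1.0, 0.001, 0.001]
contact_force: [-0.1, 0.2, 4.8]
gripper_width: 16.4
grasp_force: 58.4
```

Run:
```python
from h import *
st();w=cams.get_image("scene");np.save("ref.npy",w["frame"])
for p,a in blobs(w["frame"],(105,128),90,40,amin=8): 
  if 240<p[0]<380 and 200<p[1]<330: print("blue",p,a)
print("red",blobs(w["frame"],(0,6),120,60,amin=6))
cv2.imwrite("pics/s2.png",cv2.resize(w["frame"][190:360,200:420],(792,612))[:600])
w=cams.get_image("wrist")
hsv=cv2.cvtColor(w["frame"],cv2.COLOR_BGR2HSV)
print(blobs(w["frame"],(0,6),150,60,amin=50))
```

```text
t36.28 pos [ 605.  -189.3  110.4] toolx [-0.998  0.062 -0.001] y [0.062 0.998 0.003] z [ 0.002  0.003 -1.   ] F [-0.12  0.2   4.81] M [ 0.182  0.204 -0.014] w16.4 g58.4 j [-0.05  0.5  -0.12 -0.   -0.94 -1.58]
blue [316.4, 234.2] 25
blue [285.6, 238.1] 95
blue [331.8, 248.1] 32
blue [301.1, 253.6] 103
blue [350.1, 263.6] 35
blue [319.1, 269.9] 111
red [([264.1, 246.4], 24), ([285.4, 306.5], 122)]
[([320.1, 356.6], 5233), ([604.9, 360.4], 995)]
```

View pics/s2.png

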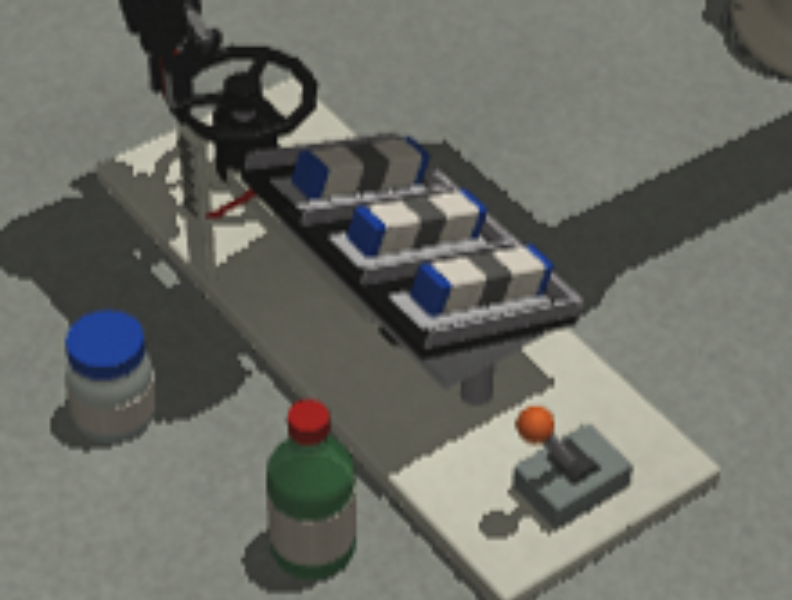

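Run:
```python
import numpy as np
f=np.radians(-21.4-10*np.arange(37));p=.055*np.c_[-np.cos(f),np.sin(f)]
d=np.diff(np.round(p,4),axis=0)
for i in range(0,36,9): print(", ".join("[255, %g, %g, 0, 0, 0, 0]"%tuple(np.round(x,4)) for x in d[i:i+9]))
```

```text
[255, 0.0043, -0.0086, 0, 0, 0, 0], [255, 0.0056, -0.0077, 0, 0, 0, 0], [255, 0.007, -0.0066, 0, 0, 0, 0], [255, 0.008, -0.0053, 0, 0, 0, 0], [255, 0.0088, -0.0038, 0, 0, 0, 0], [255, 0.0093, -0.0023, 0, 0, 0, 0], [255, 0.0095, -0.0006, 0, 0, 0, 0], [255, 0.0096, 0.0011, 0, 0, 0, 0], [255, 0.0092, 0.0027, 0, 0, 0, 0]
[255, 0.0086, 0.0043, 0, 0, 0, 0], [255, 0.0077, 0.0056, 0, 0, 0, 0], [255, 0.0066, 0.007, 0, 0, 0, 0], [255, 0.0053, 0.008, 0, 0, 0, 0], [255, 0.0038, 0.0088, 0, 0, 0, 0], [255, 0.0023, 0.0093, 0, 0, 0, 0], [255, 0.0006, 0.0095, 0, 0, 0, 0], [255, -0.0011, 0.0096, 0, 0, 0, 0], [255, -0.0027, 0.0092, 0, 0, 0, 0]
[255, -0.0043, 0.0086, 0, 0, 0, 0], [255, -0.0056, 0.0077, 0, 0, 0, 0], [255, -0.007, 0.0066, 0, 0, 0, 0], [255, -0.008, 0.0053, 0, 0, 0, 0], [255, -0.0088, 0.0038, 0, 0, 0, 0], [255, -0.0093, 0.0023, 0, 0, 0, 0], [255, -0.0095, 0.0006, 0, 0, 0, 0], [255, -0.0096, -0.0011, 0, 0, 0, 0], [255, -0.0092, -0.0027, 0, 0, 0, 0]
[255, -0.0086, -0.0043, 0, 0, 0, 0], [255, -0.0077, -0.0056, 0, 0, 0, 0], [255, -0.0066, -0.007, 0, 0, 0, 0], [255, -0.0053, -0.008, 0, 0, 0, 0], [255, -0.0038, -0.0088, 0, 0, 0, 0], [255, -0.0023, -0.0093, 0, 0, 0, 0], [255, -0.0006, -0.0095, 0, 0, 0, 0], [255, 0.0011, -0.0096, 0, 0, 0, 0], [255, 0.0027, -0.0092, 0, 0, 0, 0]
```

servo_tool --commands '[[[255, 0.0043, -0.0086, 0, 0, 0, 0], [255, 0.0056, -0.0077, 0, 0, 0, 0], [255, 0.007, -0.0066, 0, 0, 0, 0], [255, 0.008, -0.0053, 0, 0, 0, 0], [255, 0.0088, -0.0038, 0, 0, 0, 0], [255, 0.0093, -0.0023, 0, 0, 0, 0], [255, 0.0095, -0.0006, 0, 0, 0, 0], [255, 0.0096, 0.0011, 0, 0, 0, 0], [255, 0.0092, 0.0027, 0, 0, 0, 0], [255, 0, 0, 0, 0, 0, 0]]]'

```text
clock: 37.22
position: [531.3, -214.8, 110.3]
ee_rot: [0.031, 1.0, 0.002, 0.001]
contact_force: [0.2, 2.9, 4.0]
gripper_width: 16.8
grasp_force: 58.7
```

```bash
cat >> h.py <<'E'
def rise():
    """deck rise from upper blue caps and pointer in the scene view, against the start"""
    w=cams.get_image("scene")
    ref=[(285.6,238.1),(301.1,253.6),(319.1,269.9)]
    bl=[p for p,a in blobs(w["frame"],(105,128),90,40,amin=60) if 250<p[0]<340 and 215<p[1]<285]
    out=[]
    for k,yd in zip(ref,(-75,0,75)):
        P=deckP(45,yd,20); s=proj(w,P+[0,0,10])-proj(w,P); s/=10
        c=[(p,np.dot(np.array(p)-k,s)/s.dot(s)) for p in bl if abs(np.cross(s/np.linalg.norm(s),np.array(p)-k))<5]
        out+=[round(float(x[1]),2) for x in c]
    print("rise",out,bl)
E
python3 -c "
from h import *
st();rise()"
```

```text
t37.22 pos [ 531.3 -214.8  110.3] toolx [-0.998  0.062 -0.003] y [0.062 0.998 0.004] z [ 0.003  0.004 -1.   ] F [0.15 2.92 4.03] M [ 1.004 -0.445 -0.037] w16.8 g58.7 j [-0.1   0.41 -0.28 -0.01 -0.88 -1.53]
rise [-0.72, 0.0, 0.0] [[285.7, 238.3], [301.1, 253.6], [319.1, 269.9]]
```

servo_tool --commands '[[[255, 0.0086, 0.0043, 0, 0, 0, 0], [255, 0.0077, 0.0056, 0, 0, 0, 0], [255, 0.0066, 0.007, 0, 0, 0, 0], [255, 0.0053, 0.008, 0, 0, 0, 0], [255, 0.0038, 0.0088, 0, 0, 0, 0], [255, 0.0023, 0.0093, 0, 0, 0, 0], [255, 0.0006, 0.0095, 0, 0, 0, 0], [255, -0.0011, 0.0096, 0, 0, 0, 0], [255, -0.0027, 0.0092, 0, 0, 0, 0], [255, 0, 0, 0, 0, 0, 0]]]'

```text
clock: 38.1
position: [505.4, -141.8, 110.3]
ee_rot: [0.03, 1.0, 0.001, 0.001]
contact_force: [0.9, -0.4, 7.8]
gripper_width: 16.4
grasp_force: 58.8
```

```bash
python3 -c "
from h import *
st();rise()"
```

```text
t38.10 pos [ 505.4 -141.8  110.3] toolx [-0.998  0.06  -0.001] y [0.06  0.998 0.003] z [ 0.001  0.002 -1.   ] F [ 0.86 -0.42  7.81] M [-0.11  -0.198 -0.042] w16.4 g58.8 j [ 0.03  0.34 -0.4  -0.   -0.83 -1.66]
rise [-0.71, -0.71, 0.0] [[285.6, 238.3], [301.3, 253.8], [319.1, 269.9]]
```

servo_tool --commands '[[[255, -0.0043, 0.0086, 0, 0, 0, 0], [255, -0.0056, 0.0077, 0, 0, 0, 0], [255, -0.007, 0.0066, 0, 0, 0, 0], [255, -0.008, 0.0053, 0, 0, 0, 0], [255, -0.0088, 0.0038, 0, 0, 0, 0], [255, -0.0093, 0.0023, 0, 0, 0, 0], [255, -0.0095, 0.0006, 0, 0, 0, 0], [255, -0.0096, -0.0011, 0, 0, 0, 0], [255, -0.0092, -0.0027, 0, 0, 0, 0], [255, 0, 0, 0, 0, 0, 0]]]'

```text
clock: 38.98
position: [579.3, -115.4, 110.4]
ee_rot: [0.03, 1.0, 0.002, 0.001]
contact_force: [1.6, 3.8, 8.5]
gripper_width: 16.3
grasp_force: 59.1
```

```bash
python3 -c "
from h import *
st();rise()"
```

```text
t38.98 pos [ 579.3 -115.4  110.4] toolx [-0.998  0.061 -0.001] y [0.061 0.998 0.003] z [ 0.002  0.003 -1.   ] F [1.59 3.81 8.52] M [ 0.872 -0.399  0.005] w16.3 g59.1 j [ 0.08  0.44 -0.24 -0.   -0.89 -1.71]
rise [2.47, 1.05, 3.16] [[285.7, 237.4], [301.2, 253.3], [319.1, 269.0]]
```

servo_tool --commands '[[[255, -0.0086, -0.0043, 0, 0, 0, 0], [255, -0.0077, -0.0056, 0, 0, 0, 0], [255, -0.0066, -0.007, 0, 0, 0, 0], [255, -0.0053, -0.008, 0, 0, 0, 0], [255, -0.0038, -0.0088, 0, 0, 0, 0], [255, -0.0023, -0.0093, 0, 0, 0, 0], [255, -0.0006, -0.0095, 0, 0, 0, 0], [255, 0.0011, -0.0096, 0, 0, 0, 0], [255, 0.0027, -0.0092, 0, 0, 0, 0], [255, 0, 0, 0, 0, 0, 0]]]'

```text
clock: 39.87
position: [604.5, -190.2, 110.3]
ee_rot: [0.031, 1.0, 0.001, 0.001]
contact_force: [1.7, -1.0, 6.3]
gripper_width: 16.2
grasp_force: 59.2
```

```bash
python3 -c "
from h import *
st();rise()"
```

```text
t39.87 pos [ 604.5 -190.2  110.3] toolx [-0.998  0.063 -0.001] y [0.063 0.998 0.002] z [ 0.001  0.002 -1.   ] F [ 1.75 -0.96  6.32] M [-0.193 -0.178  0.008] w16.2 g59.2 j [-0.05  0.5  -0.12 -0.   -0.94 -1.58]
rise [6.71, 6.69, 6.67] [[285.7, 236.2], [301.2, 251.7], [319.1, 268.0]]
```

servo_tool --commands '[[[255, 0.0043, -0.0086, 0, 0, 0, 0], [255, 0.0056, -0.0077, 0, 0, 0, 0], [255, 0.007, -0.0066, 0, 0, 0, 0], [255, 0.008, -0.0053, 0, 0, 0, 0], [255, 0.0088, -0.0038, 0, 0, 0, 0], [255, 0.0093, -0.0023, 0, 0, 0, 0], [255, 0.0095, -0.0006, 0, 0, 0, 0], [255, 0.0096, 0.0011, 0, 0, 0, 0], [255, 0.0092, 0.0027, 0, 0, 0, 0], [255, 0, 0, 0, 0, 0, 0]]]'

```text
clock: 40.75
position: [531.1, -214.8, 110.2]
ee_rot: [0.031, 1.0, 0.002, 0.001]
contact_force: [1.6, 3.8, 7.2]
gripper_width: 16.4
grasp_force: 59.1
```

```bash
python3 -c "
from h import *
st();rise()"
```

```text
t40.75 pos [ 531.1 -214.8  110.2] toolx [-0.998  0.062 -0.002] y [0.062 0.998 0.004] z [ 0.002  0.004 -1.   ] F [1.62 3.8  7.23] M [ 1.377 -0.544 -0.006] w16.4 g59.1 j [-0.1   0.41 -0.28 -0.01 -0.87 -1.53]
rise [9.9, 10.57, 10.18] [[285.7, 235.3], [301.2, 250.6], [319.1, 267.0]]
```

servo_tool --commands '[[[255, 0.0086, 0.0043, 0, 0, 0, 0], [255, 0.0077, 0.0056, 0, 0, 0, 0], [255, 0.0066, 0.007, 0, 0, 0, 0], [255, 0.0053, 0.008, 0, 0, 0, 0], [255, 0.0038, 0.0088, 0, 0, 0, 0], [255, 0.0023, 0.0093, 0, 0, 0, 0], [255, 0.0006, 0.0095, 0, 0, 0, 0], [255, -0.0011, 0.0096, 0, 0, 0, 0], [255, -0.0027, 0.0092, 0, 0, 0, 0], [255, 0, 0, 0, 0, 0, 0]]]'

```text
clock: 41.63
position: [505.1, -141.9, 110.2]
ee_rot: [0.03, 1.0, 0.001, 0.0]
contact_force: [2.7, -0.2, 8.0]
gripper_width: 16.5
grasp_force: 59.0
```

```bash
python3 -c "
from h import *
st();rise()"
```

```text
t41.63 pos [ 505.1 -141.9  110.2] toolx [-0.998  0.06  -0.001] y [0.06  0.998 0.002] z [ 0.001  0.002 -1.   ] F [ 2.69 -0.2   7.96] M [-0.412 -1.009  0.039] w16.5 g59.0 j [ 0.03  0.34 -0.4  -0.   -0.83 -1.66]
rise [13.8, 13.74, 13.69] [[285.6, 234.2], [301.2, 249.7], [319.1, 266.0]]
```

servo_tool --commands '[[[255, -0.0043, 0.0086, 0, 0, 0, 0], [255, -0.0056, 0.0077, 0, 0, 0, 0], [255, -0.007, 0.0066, 0, 0, 0, 0], [255, -0.008, 0.0053, 0, 0, 0, 0], [255, -0.0088, 0.0038, 0, 0, 0, 0], [255, -0.0093, 0.0023, 0, 0, 0, 0], [255, -0.0095, 0.0006, 0, 0, 0, 0], [255, -0.0096, -0.0011, 0, 0, 0, 0], [255, -0.0092, -0.0027, 0, 0, 0, 0], [255, 0, 0, 0, 0, 0, 0]]]'

```text
clock: 42.52
position: [578.0, -114.9, 110.3]
ee_rot: [0.031, 1.0, 0.002, -0.001]
contact_force: [1.4, 5.3, 10.2]
gripper_width: 16.5
grasp_force: 59.7
```

```bash
python3 -c "
from h import *
st();rise()"
```

```text
t42.52 pos [ 578.  -114.9  110.3] toolx [-0.998  0.061  0.001] y [0.061 0.998 0.004] z [-0.001  0.004 -1.   ] F [ 1.37  5.33 10.23] M [ 1.183e+00 -4.920e-01  1.000e-03] w16.5 g59.7 j [ 0.08  0.44 -0.24 -0.   -0.9  -1.71]
rise [17.34, 16.21, 17.55] [[285.6, 233.2], [301.0, 249.0], [319.1, 264.9]]
```

servo_tool --commands '[[[255, -0.0086, -0.0043, 0, 0, 0, 0], [255, -0.0077, -0.0056, 0, 0, 0, 0], [255, -0.0066, -0.007, 0, 0, 0, 0], [255, -0.0053, -0.008, 0, 0, 0, 0], [255, -0.0038, -0.0088, 0, 0, 0, 0], [255, -0.0023, -0.0093, 0, 0, 0, 0], [255, -0.0006, -0.0095, 0, 0, 0, 0], [255, 0.0011, -0.0096, 0, 0, 0, 0], [255, 0.0027, -0.0092, 0, 0, 0, 0], [255, 0, 0, 0, 0, 0, 0]]]'

```text
clock: 43.4
position: [604.5, -189.9, 110.4]
ee_rot: [0.031, 1.0, 0.001, 0.001]
contact_force: [3.3, -1.4, 6.3]
gripper_width: 16.9
grasp_force: 59.6
```

```bash
python3 -c "
from h import *
st();rise()"
```

```text
t43.40 pos [ 604.5 -189.9  110.4] toolx [-0.998  0.062 -0.001] y [0.062 0.998 0.002] z [ 0.001  0.002 -1.   ] F [ 3.27 -1.45  6.25] M [-0.654 -0.932  0.044] w16.9 g59.6 j [-0.05  0.5  -0.13 -0.   -0.94 -1.58]
rise [21.24, 21.14, 22.12] [[285.5, 232.1], [301.1, 247.6], [319.2, 263.6]]
```

servo_tool --commands '[[[255, 0.0043, -0.0086, 0, 0, 0, 0], [255, 0.0056, -0.0077, 0, 0, 0, 0], [255, 0.007, -0.0066, 0, 0, 0, 0], [255, 0.008, -0.0053, 0, 0, 0, 0], [255, 0.0088, -0.0038, 0, 0, 0, 0], [255, 0.0093, -0.0023, 0, 0, 0, 0], [255, 0.0095, -0.0006, 0, 0, 0, 0], [255, 0.0096, 0.0011, 0, 0, 0, 0], [255, 0.0092, 0.0027, 0, 0, 0, 0], [255, 0, 0, 0, 0, 0, 0]]]'

```text
clock: 44.28
position: [530.2, -214.3, 110.1]
ee_rot: [0.031, 1.0, 0.002, 0.0]
contact_force: [2.0, 2.6, 8.6]
gripper_width: 16.5
grasp_force: 59.6
```

```bash
python3 -c "
from h import *
st();rise()"
```

```text
t44.28 pos [ 530.2 -214.3  110.1] toolx [-0.998  0.062 -0.   ] y [0.062 0.998 0.004] z [ 0.     0.004 -1.   ] F [2.04 2.58 8.65] M [ 1.25  -0.575 -0.038] w16.5 g59.6 j [-0.1   0.41 -0.28 -0.01 -0.88 -1.53]
rise [24.78, 24.67, 25.63] [[285.5, 231.1], [301.2, 246.6], [319.3, 262.6]]
```

servo_tool --commands '[[[255, 0.0086, 0.0043, 0, 0, 0, 0], [255, 0.0077, 0.0056, 0, 0, 0, 0], [255, 0.0066, 0.007, 0, 0, 0, 0], [255, 0.0053, 0.008, 0, 0, 0, 0], [255, 0.0038, 0.0088, 0, 0, 0, 0], [255, 0.0023, 0.0093, 0, 0, 0, 0], [255, 0.0006, 0.0095, 0, 0, 0, 0], [255, -0.0011, 0.0096, 0, 0, 0, 0], [255, -0.0027, 0.0092, 0, 0, 0, 0], [255, 0, 0, 0, 0, 0, 0]]]'

```text
clock: 45.17
position: [505.1, -141.9, 110.2]
ee_rot: [0.03, 1.0, 0.001, 0.0]
contact_force: [3.2, -0.5, 6.5]
gripper_width: 16.9
grasp_force: 59.3
```

```bash
python3 -c "
from h import *
st();rise();rise()
w=cams.get_image('scene');print('red',[b for b in blobs(w['frame'],(0,6),120,60,amin=6)])
s=proj(w,[638,-69,124.])-proj(w,[638,-69,94.]);print(s)"
```

```text
t45.17 pos [ 505.1 -141.9  110.2] toolx [-0.998  0.06  -0.001] y [0.06  0.998 0.002] z [ 0.001  0.002 -1.   ] F [ 3.17 -0.51  6.54] M [-0.437 -1.003  0.018] w16.9 g59.3 j [ 0.03  0.34 -0.4  -0.   -0.83 -1.66]
rise [28.67, 28.19, 28.8] [[285.5, 230.0], [301.2, 245.6], [319.4, 261.7]]
rise [28.67, 28.19, 29.15] [[285.5, 230.0], [301.2, 245.6], [319.4, 261.6]]
red [([263.2, 238.5], 33), ([285.3, 306.5], 123)]
[-0.56022929 -8.16911751]
```

servo_tool --commands '[[[255, -0.0043, 0.0086, 0, 0, 0, 0], [255, -0.0056, 0.0077, 0, 0, 0, 0], [255, -0.007, 0.0066, 0, 0, 0, 0], [255, 0, 0, 0, 0, 0, 0], [255, 0, 0, 0, 0, 0, 0], [255, 0, 0, 0, 0, 0, 0]]]'

```text
clock: 45.82
position: [522.2, -120.9, 110.2]
ee_rot: [0.031, 1.0, 0.001, -0.001]
contact_force: [0.3, -0.7, 8.5]
gripper_width: 16.6
grasp_force: 59.8
```

```bash
python3 -c "
from h import *
st();rise();rise()
w=cams.get_image('scene');print('red',[b for b in blobs(w['frame'],(0,6),120,60,amin=6)])"
```

```text
t45.82 pos [ 522.2 -120.9  110.2] toolx [-0.998  0.061  0.002] y [0.061 0.998 0.002] z [-0.002  0.002 -1.   ] F [ 0.32 -0.65  8.54] M [-0.438 -0.392  0.056] w16.6 g59.8 j [ 0.07  0.36 -0.37 -0.   -0.84 -1.7 ]
rise [29.76, 28.54, 30.55] [[285.3, 229.7], [301.3, 245.5], [319.3, 261.2]]
rise [29.76, 28.54, 30.55] [[285.3, 229.7], [301.2, 245.5], [319.3, 261.2]]
red [([262.9, 238.4], 29), ([285.3, 306.5], 124)]
```

Rise is about 29.6 mm. Release the grip, lift, and go to the far side of the lever.

servo_tool --commands '[[[120, 0, 0, 0, 0, 0, 0], [120, 0, 0, 0, 0, 0, 0], [120, 0, 0, 0, 0, 0, 0], [120, 0, 0, 0, 0, 0, 0], [120, 0, 0, -0.02, 0, 0, 0], [120, 0, 0, -0.03, 0, 0, 0], [255, 0, 0, -0.04, 0, 0, 0], [255, 0, 0, -0.03, 0, 0, 0], [255, 0, 0, 0, 0, 0, 0], [255, 0, 0, 0, 0, 0, 0]]]'

```text
clock: 46.8
position: [523.2, -121.1, 231.0]
ee_rot: [0.031, 1.0, 0.002, 0.001]
contact_force: [-0.4, 0.2, -0.8]
gripper_width: 0.4
grasp_force: 0.0
```

```bash
python3 -c "
from h import *
plan((653.5,248.5,232),86.43);rise()"
```

```text
t46.80 pos [ 523.2 -121.1  231. ] toolx [-0.998  0.062 -0.002] y [0.062 0.998 0.004] z [ 0.003  0.004 -1.   ] F [-0.4   0.17 -0.83] M [0.04  0.054 0.016] w0.4 g0.0 j [ 0.07  0.23 -0.21 -0.   -1.13 -1.7 ]
turn [0.23 0.14 0.01] n>= 1.0 shift [-107.1  377.    -1. ] n>= 10.0
rise [29.76, 28.54, 30.55] [[285.3, 229.7], [301.3, 245.5], [319.3, 261.2]]
```

servo_tool --commands '[[[255, -0.0097, 0.0343, 0, 0, 0, 0], [255, -0.0097, 0.0343, 0, 0, 0, 0], [255, -0.0097, 0.0343, 0, 0, 0, 0], [255, -0.0097, 0.0343, 0, 0, 0, 0], [255, -0.0097, 0.0343, 0, 0, 0, 0], [255, -0.0097, 0.0343, 0, 0, 0, 0], [255, -0.0097, 0.0343, 0, 0, 0, 0], [255, -0.0097, 0.0343, 0, 0, 0, 0], [255, -0.0097, 0.0343, 0, 0, 0, 0], [255, -0.0097, 0.0343, 0, 0, 0, 0]]]'

```text
clock: 47.68
position: [640.1, 216.3, 227.8]
ee_rot: [0.031, 1.0, 0.0, -0.003]
contact_force: [0.0, -1.3, 0.3]
gripper_width: 0.2
grasp_force: 0.0
```

servo_tool --commands '[[[255, -0.0097, 0.0343, 0, 0, 0, 0], [255, 0, 0, 0, 0, 0, 0], [255, 0, 0, 0, 0, 0, 0], [255, 0, 0, 0, 0, 0, 0], [255, 0, 0, 0, 0, 0, 0]]]'

```text
clock: 48.1
position: [652.2, 247.3, 229.8]
ee_rot: [0.031, 1.0, 0.001, -0.001]
contact_force: [-0.7, -0.8, 0.4]
gripper_width: -0.1
grasp_force: 0.0
```

```bash
python3 -c "
from h import *
st();w=cams.get_image('wrist');t=cams.get_image('top')
cv2.imwrite('pics/w9.png',w['frame'])
print([(p,a,onz(w,p,112).round(1)) for p,a in blobs(w['frame'],(3,16),140,80,amin=50)],[(p,a,onz(t,p,112).round(1)) for p,a in blobs(t['frame'],(3,16),140,80,amin=10)])
"
```

```text
t48.10 pos [652.2 247.3 229.8] toolx [-0.998  0.063  0.002] y [0.063 0.998 0.002] z [-0.002  0.002 -1.   ] F [-0.68 -0.84  0.35] M [-0.017 -0.028 -0.008] w-0.1 g0.0 j [ 0.59  0.51  0.21 -0.   -1.27 -2.23]
[([323.3, 181.6], 1316, array([619.6, 251.2, 112. ]))] [([232.2, 204.4], 55, array([616.9, 251. , 112. ]))]
```

View pics/w9.png

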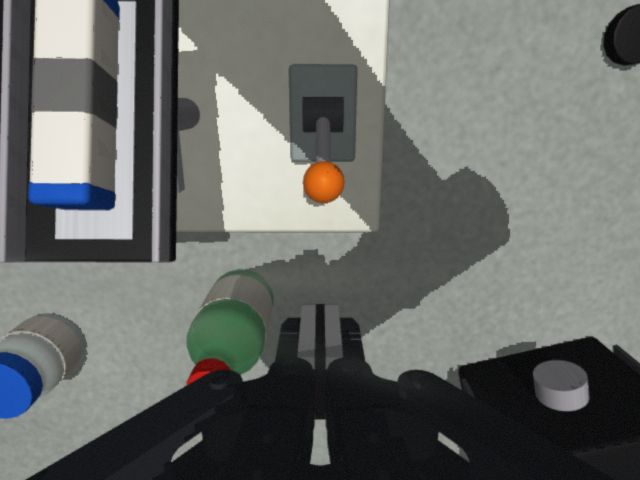

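The ball is at (323,182), or world (619,251). The fingers are just beyond it with the bottle clear. Lower and push back.

servo_tool --commands '[[[255, 0, 0.002, 0.03, 0, 0, 0], [255, 0, 0, 0.03, 0, 0, 0], [255, 0, 0, 0.03, 0, 0, 0], [255, 0, 0, 0.02, 0, 0, 0], [255, 0, 0, 0.009, 0, 0, 0], [255, 0, 0, 0.003, 0, 0, 0], [255, 0, 0, 0, 0, 0, 0], [255, 0, 0, 0, 0, 0, 0]]]'

```text
clock: 48.87
position: [654.0, 251.2, 110.9]
ee_rot: [0.031, 1.0, 0.002, 0.001]
contact_force: [0.6, 0.6, 0.1]
gripper_width: -0.1
grasp_force: 0.0
```

servo_tool --commands '[[[255, 0.008, 0, 0, 0, 0, 0], [255, 0.008, 0, 0, 0, 0, 0], [255, 0.008, 0, 0, 0, 0, 0], [255, 0.008, 0, 0, 0, 0, 0], [255, 0.008, 0, 0, 0, 0, 0], [255, 0.008, 0, 0, 0, 0, 0], [255, 0.008, 0, 0, 0, 0, 0], [255, 0.008, 0, 0, 0, 0, 0], [255, 0.008, 0, 0, 0, 0, 0], [255, 0, 0, 0, 0, 0, 0]]]'

```text
clock: 49.7
position: [578.9, 255.4, 108.5]
ee_rot: [0.031, 1.0, 0.001, -0.001]
contact_force: [-0.3, -0.4, -0.0]
gripper_width: -0.0
grasp_force: 0.0
```

servo_tool --commands '[[[255, 0.004, 0, 0, 0, 0, 0], [255, 0.003, 0, 0, 0, 0, 0], [255, 0.002, 0, 0, 0, 0, 0], [255, 0, 0, 0, 0, 0, 0], [255, 0, 0, 0, 0, 0, 0]]]'

```text
clock: 50.12
position: [572.0, 256.0, 108.8]
ee_rot: [0.031, 1.0, 0.001, -0.0]
contact_force: [1.1, -0.0, -0.3]
gripper_width: 0.1
grasp_force: 0.0
```

servo_tool --commands '[[[255, 0.002, 0, 0, 0, 0, 0], [255, 0.0015, 0, 0, 0, 0, 0], [255, 0, 0, 0, 0, 0, 0], [255, 0, 0, 0, 0, 0, 0]]]'

```text
clock: 50.45
position: [568.6, 256.2, 108.9]
ee_rot: [0.031, 1.0, 0.002, -0.0]
contact_force: [0.4, -0.1, -0.0]
gripper_width: 0.1
grasp_force: 0.1
```

servo_tool --commands '[[[255, -0.01, 0, 0, 0, 0, 0], [255, -0.02, 0, 0, 0, 0, 0], [255, -0.01, 0, -0.03, 0, 0, 0], [255, 0, 0, -0.04, 0, 0, 0], [255, 0, 0, -0.04, 0, 0, 0], [255, 0, 0, -0.03, 0, 0, 0], [255, 0, 0, 0, 0, 0, 0], [255, 0, 0, 0, 0, 0, 0], [255, 0, 0, 0, 0, 0, 0]]]'

```text
clock: 51.2
position: [608.4, 253.1, 248.3]
ee_rot: [0.031, 1.0, 0.002, -0.001]
contact_force: [-0.1, 0.1, -0.7]
gripper_width: 0.0
grasp_force: 0.0
```

```bash
python3 -c "
from h import *
st();rise();w=cams.get_image('wrist');t=cams.get_image('top');s=cams.get_image('scene')
for n,i in(('w',w),('t',t)): print(n,[(p,a,onz(i,p,112).round(1)) for p,a in blobs(i['frame'],(3,16),140,80,amin=10)])
cv2.imwrite('pics/s3.png',cv2.resize(s['frame'][170:370,190:430],(720,600)))
"
```

```text
t51.20 pos [608.4 253.1 248.3] toolx [-0.998  0.062  0.001] y [0.062 0.998 0.003] z [-0.001  0.003 -1.   ] F [-0.13  0.05 -0.66] M [0.043 0.011 0.01 ] w0.0 g0.0 j [ 0.64  0.43  0.13 -0.   -1.26 -2.27]
rise [30.47, 29.6, 30.55] [[285.3, 229.5], [301.2, 245.2], [319.3, 261.2]]
w [([318.8, 129.9], 1300, array([545.4, 256. , 112. ]))]
t [([229.5, 231.4], 72, array([543.3, 255.8, 112. ]))]
```

View pics/s3.png

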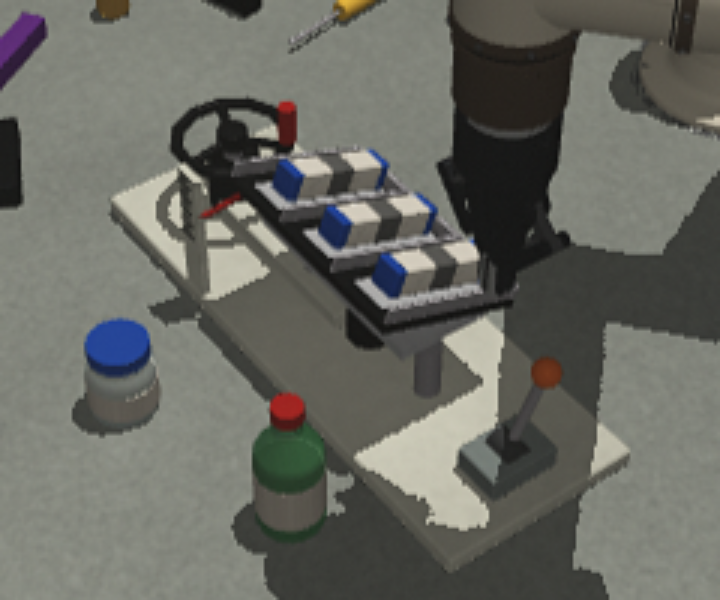

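The final view shows all three carriers in their bays, the ball back at its starting position (locked), the deck up by about 30 mm, and the arm clear.

```bash
python3 -c "
from bench import ticket
print(ticket.job_done())"
```

```text
the job is handed in; nothing more can be done
None
```

I handed the job in with all three carriers in their bays, heavy ends low, the deck raised about 30 mm by camera measurement, and the clamp back at locked; the hand-in returned no verdict.

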